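# Build up the bearing stack in a roller bracket

## Task

The roller bracket is bolted to the welding table with its bored hub leaning over towards you: build up its bearing stack. First the ball bearing, right down on the shoulder at the bottom of the bore, then the plain distance ring on top of the bearing, and last the end cover, its spigot in the bore and its flange down flat on the hub's face. Let go of everything, and leave the stop disc, hex key and spanner lying where they are.

Things in the scene. Friction and masses are not known exactly. Their poses are not given: they have to be found in the camera images.
- bracket: Steel roller bracket, fixed to the table: base plate 140 (x) x 110 (y) x 10 mm held by two black knurled clamp bolts (tops 32 mm above the table), two cheeks and a leaning hub. Origin: centre of the plate's underside; its -x side faces the robot, give or take 20 degrees.
- bore_mouth (a point): Centre of the bore's open end, in the plane of the hub's flat end face (hub: round steel, 68 mm outside), about 107 mm above the table. z runs along the bore axis, out of the bore: up and 30 degrees from vertical towards the bracket's -x side; y is level. Bore 48 mm wide, 52.5 mm deep, oiled, with a 3.5 mm 45-degree lead-in chamfer. A 45 mm ring let go squarely with 10 mm inside slides down by itself.
- bore_shoulder (a point): Centre of the flat shoulder at the bottom of the bore (30 mm hole in it), 52.5 mm below bore_mouth along the axis; same axes.
- bearing_mid (a point): Centre, half-way up, of the ball bearing: outside 45 mm, 22 mm high, small 20 mm bore, two bright races with dark shields between. Loose, about 0.16 kg, flat on the table, faces alike; z along its axis, up at the start. Seated on the shoulder, this point is 11 mm from bore_shoulder along the axis.
- distance_ring_mid (a point): Centre, half-way up, of the distance ring: plain thin-walled metal ring, outside 45 mm, inside 35 mm, 21 mm high. Loose, about 0.08 kg, flat on the table, faces alike; z along its axis, up at the start. Seated on the bearing, this point is 32.5 mm from bore_shoulder along the axis.
- cover_mid (a point): Centre, half-way up, of the end cover: 27 mm high, 26 mm hole right through; from below a spigot 45 mm wide, 8 mm high, a flange 64 mm wide, 5 mm thick, a boss 40 mm wide, 14 mm high to hold it by. Loose, about 0.14 kg, stands on its spigot; z up. Seated, this point is 5.5 mm outside bore_mouth along the axis, with 1.5 mm free between spigot and distance ring.
- bearing: The ball bearing itself, origin at the centre of its underside.
- distance_ring: The distance ring itself, origin at the centre of its underside.
- cover: The end cover itself, origin at the centre of the spigot's end.
- stop_disc: Bystander: a dark solid eccentric stop disc lying flat, 60 mm in diameter, 12 mm high, with an off-centre hole; origin at the centre of its underside. It does not fit the bore.
- hex_key: Bystander: a dark hex key lying flat, 82 mm long, 31 mm wide, 4 mm high; origin at the centre of its underside, long side along its y.
- spanner: Bystander: a combination spanner lying flat, 190 mm long, 47 mm wide, 8 mm high; origin at the centre of its underside, long side along its y.
Things that resemble listed ones, but are neither listed nor needed, are in the scene too. Leave any pink or turquoise look-alike of the distance_ring alone.

How it is judged:
By the outcome, as a careful person would: the job done as asked, in the order asked, and still so for the second after the job is handed in, with the robot touching nothing.
It also fails if it takes over 61 s, if anything falls off the work surface, if the arm or the gripper's body presses on something with over 40 N, if the wrist force passes 120 N, or if a joint passes its speed limit or range.

## Robot

A 6-joint arm with a two-finger parallel gripper is mounted at the origin on a cart in front of the work surface, level with it; the furniture and walls round the work are solid. World frame = base frame: x ahead of the robot, y to its left, z up, the work surface at z = 0. Lengths are in m, angles in rad, forces in N, time in s.
With the tool pointing down it reaches from about 0.35 to 0.975 m from the base axis. Payload 17.4 kg.
Tool frame: the origin (TCP) lies midway between the tips of the shut fingers; the grasp point (between the pads) lies 19 mm behind it; z points along the fingers, y is the direction in which the jaws open and shut (so a half turn about z gives the same grasp; the last joint's range is limited). The gripper opens to 85 mm and grips with 20 to 120 N. Pads are 22 mm wide; open, the fingers measure 114 mm over their backs; the gripper's body (76 mm by 85 mm) begins 54 mm behind the grasp point. The pads swing forward as they close: fully open they stand 13 mm farther back than shut.
Start: joints at [-0.038, 0.116, 1.442, -0, 1.584, -0.038], TCP at [0.675, -0, 0.231] pointing down, gripper open.
Joint ranges: [-2.83, 2.83], [-0.83, 2.19], [0.07, 2.5], [-1.14, 4.28], [0.01, 3], [-2.97, 2.97]. Speed limits (rad/s): [1.89, 1.89, 2.22, 3.14, 3.14, 3.14].

## Interface

Orientations are given as [roll, pitch, yaw] about the fixed x, y, z axes, in that order (R = Rz(yaw) Ry(pitch) Rx(roll)).
In Python, from bench import r, cams gives the robot as it stands.
- The arm moves only by the tool send_rows, never from a script. Its argument "increments" is one flat list of numbers, 4 for each row, row after row: the shift along the tool's x, y, z as a fraction of full scale, then the turn about the tool's z as a fraction of full scale. In form: [dx, dy, dz, spin, dx, dy, dz, spin, ...]. A call has 1 to 10 rows; each row is the pose to reach, as a shift and turn from the pose commanded when the call began, along the tool's axes at that moment; what a row does not reach only later rows make up. Full scale, the value 1, is 100 mm for a shift and 2 rad for a turn. A row lasts 1/10 s, in which the tool goes at most 50 mm and 8.59 degrees, less where a joint would pass 70% of its speed; a pose out of reach is approached as far as the arm can. A call with a number of a shift or a turn outside -1 to 1 is refused whole. A call with a gripper value outside its range is refused whole. "claw" is the closure, from -1 (fully open) to 1 (shut), so that 0 is half open, set as the call begins (left out, the last holds). The fingers move at their own pace and stop on an object; the grip force is fixed at half the most. Time passes only in rows, so rows that repeat a pose let the fingers close. It gives the time, the measured TCP pose, the force and the opening at its end, in the units of the state.
- r.sense(): the state, without advancing time (a new reading comes with each control period).
- cams.get_image(name): name is "scene" or "side" or "wrist"; returns a dict with "image" (400x640x3 uint8, red, green, blue), "camera_matrix" (3x3 intrinsics, pixels), "pose" (4x4, takes a point from camera to world coordinates). Camera axes: x right, y down, z forward; pixel columns grow to the right and rows downward; lengths in m; the calibration is good to about 2 mm. A picture is of the moment at which its call begins. There is no depth.
- r.sign_off(): hands the job in, once; it reports no verdict.
Trained networks look in a picture, given as the dict that the camera call returned (one of the last four; its "shot" number tells which), for a name from the list of things; names that differ only in an ending like _2 or _b are one class to them, and where a whole thing is asked for, a point or a joint stands for the part that bears it (a point fixed in the world has none). Each returns a list of dicts, best first, with "p" (0 to 1); they miss things now and then, are a little off and sometimes report something else, mostly with a low value. They report only what shows in the picture. A call takes as long as a camera call. They do not tell look-alikes from the thing itself.
- cams.find_in(picture, target): "xyz" ([x, y, z] in m, in the coordinates of the camera as it stood for that picture, good to about 4 mm: the middle of the surface that is visible of it).
- cams.landmark_of(picture, target): "xyz" ([x, y, z] in m, in the coordinates of the camera as it stood for that picture, good to about 4 mm: a listed point, or the origin of a listed thing).
The state is a dict: "time": time; "qpos": joint angles; "qd": joint speeds; "tau": joint torques, N m; "eef_pos": TCP position; "orientation": TCP orientation; "ft_force": force on the tool from outside, world axes, zero at the start; "ft_torque": the same for the moment, N m; "width": finger opening in m.
Only numpy, scipy, OpenCV 4.12 (cv2) and the standard library are available. Lean on these libraries where they do the work, as an engineer would, in place of code of your own. Each camera call takes 0.05 s, during which the arm holds its last target.

## Working session

There is one attempt and no reset: what is moved stays moved. The work goes in short steps, Python scripts to look and compute and a tool call to move; the robot and the scene stay as the last step left them, time stands still between calls to the robot, and variables do not carry over. Pictures are saved under pics/ and viewed, and the job is handed in when it is done.

Besides the shell and the picture viewer there is one more tool, called after "Call:" by a JSON object that holds its "api" and its "payload". send_rows: Moves the arm, as the interface text tells. Its arguments: {"type":"object","properties":{"increments":{"type":"array","items":{"type":"number","minimum":-1,"maximum":1}},"claw":{"type":"number"}},"required":["increments"]}

```bash
ls; mkdir -p pics
cat > h.py <<'E'
import numpy as np, cv2
from bench import r, cams
def snap(name, fn):
    d=cams.get_image(name); cv2.imwrite(f'pics/{fn}.png', d['image'][:,:,::-1]); return d
def w(d,p): return (d['pose']@np.r_[p,1])[:3]
def proj(d,P):
    c=np.linalg.inv(d['pose'])@np.r_[P,1]; u=d['camera_matrix']@c[:3]; return u[:2]/u[2]
def ray(d,u,v,z):
    k=np.linalg.inv(d['camera_matrix'])@[u,v,1]; k=d['pose'][:3,:3]@k; o=d['pose'][:3,3]; return o+k*(z-o[2])/k[2]
E
python3 - <<'E'
from h import *
np.set_printoptions(precision=4,suppress=True)
print(r.sense())
for n in ['scene','side','wrist']:
    d=snap(n,n+'0'); print(n,d['pose'][:3,3])
    for t in ['bore_mouth','bore_shoulder','bracket','bearing_mid','distance_ring_mid','cover_mid','stop_disc','hex_key','spanner']:
        for q in cams.landmark_of(d,t)[:4]:
            P=w(d,q['xyz']); print(' ',t,round(q['p'],2),P,proj(d,P).round())
E
```

```text
pics
{'time': 0.0, 'qpos': array([-0.0378,  0.1165,  1.4423,  0.    ,  1.584 , -0.0378]), 'qd': array([ 0.0006,  0.0019, -0.0001, -0.0007,  0.0003,  0.0008]), 'tau': array([ -0.003 , -73.2023, -63.2483,  -0.0004,   0.0066,  -0.    ]), 'eef_pos': array([ 0.6748, -0.    ,  0.2306]), 'orientation': array([-3.1405, -0.0001,  1.5708]), 'ft_force': array([0.435 , 0.4214, 0.5164]), 'ft_torque': array([0.0058, 0.0613, 0.0057]), 'width': 0.085326520488772}
scene [-0.523  -1.1102  1.0328]
  bore_mouth 0.74 [0.5639 0.0247 0.104 ] [315. 177.]
  bore_shoulder 0.9 [0.5902 0.0222 0.0626] [321. 184.]
  bracket 0.72 [ 0.5779  0.0243 -0.0064] [319. 202.]
  bearing_mid 0.64 [ 0.4574 -0.4259  0.001 ] [396. 272.]
  bearing_mid 0.47 [0.4586 0.2922 0.0082] [247. 185.]
  distance_ring_mid 0.64 [0.4326 0.044  0.0084] [285. 213.]
  distance_ring_mid 0.5 [ 0.3731 -0.0518  0.0133] [291. 230.]
  distance_ring_mid 0.5 [ 0.5619 -0.1004  0.0121] [341. 212.]
  distance_ring_mid 0.48 [0.3462 0.0505 0.01  ] [265. 222.]
  cover_mid 0.62 [ 0.4712 -0.1289  0.0107] [328. 227.]
  cover_mid 0.49 [ 0.4341 -0.0554  0.0057] [3
[... 825 characters left out ...]
  hex_key 0.4 [ 0.4318 -0.0591 -0.0037] [339. 243.]
wrist [0.6761 0.0837 0.3745]
  bore_mouth 0.89 [0.5679 0.0214 0.1063] [190. 162.]
  bore_shoulder 0.92 [0.5906 0.0244 0.0633] [231. 149.]
  bracket 0.85 [0.5843 0.0223 0.0014] [240. 140.]
  distance_ring_mid 0.76 [0.3533 0.0506 0.0084] [ 18. 115.]
  distance_ring_mid 0.65 [ 0.3746 -0.056   0.0103] [ 62. 209.]
  distance_ring_mid 0.64 [ 0.561  -0.1008  0.0067] [228. 243.]
  distance_ring_mid 0.58 [0.4371 0.0417 0.0101] [ 98. 123.]
  cover_mid 0.87 [ 0.4715 -0.1334  0.0132] [156. 269.]
  cover_mid 0.64 [0.5913 0.0236 0.0608] [233. 149.]
  cover_mid 0.42 [ 0.4739 -0.1316 -0.0018] [163. 262.]
  hex_key 0.91 [ 0.4412 -0.0594  0.0032] [124. 210.]
```

View pics/scene0.png

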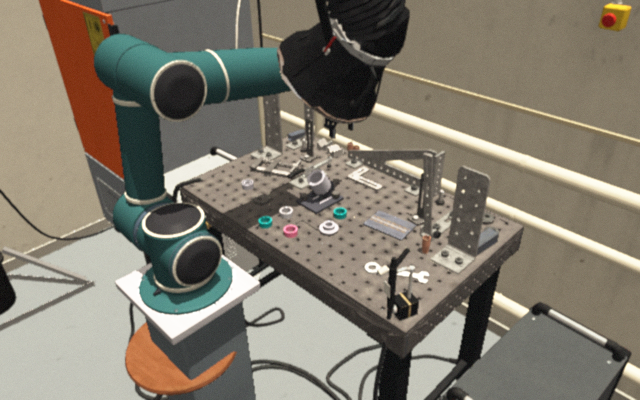

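View pics/side0.png

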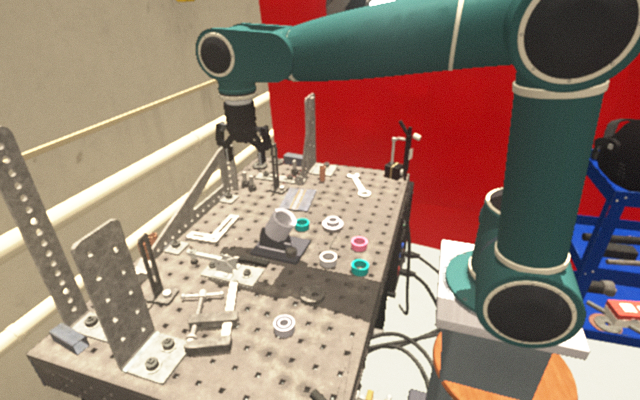

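View pics/wrist0.png

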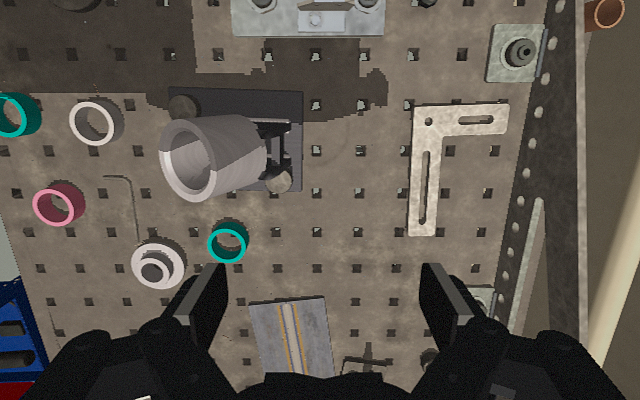

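Run:
```python
from h import *
np.set_printoptions(precision=4,suppress=True)
d=cams.get_image('wrist'); im=d['image'][:,:,::-1]
cv2.imwrite('pics/br1.png',cv2.resize(im[80:290,0:320],None,fx=2.5,fy=2.5,interpolation=cv2.INTER_CUBIC))
s=cams.get_image('side')['image'][:,:,::-1]
c=cv2.imread('pics/scene0.png')
a=cv2.resize(s[200:350,250:390],None,fx=4,fy=4,interpolation=2)
b=cv2.resize(c[165:285,230:440],None,fx=3.5,fy=3.5,interpolation=2)
cv2.imwrite('pics/side1.png',a);cv2.imwrite('pics/scene1.png',b)
```

```text
(no output)
```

View pics/br1.png

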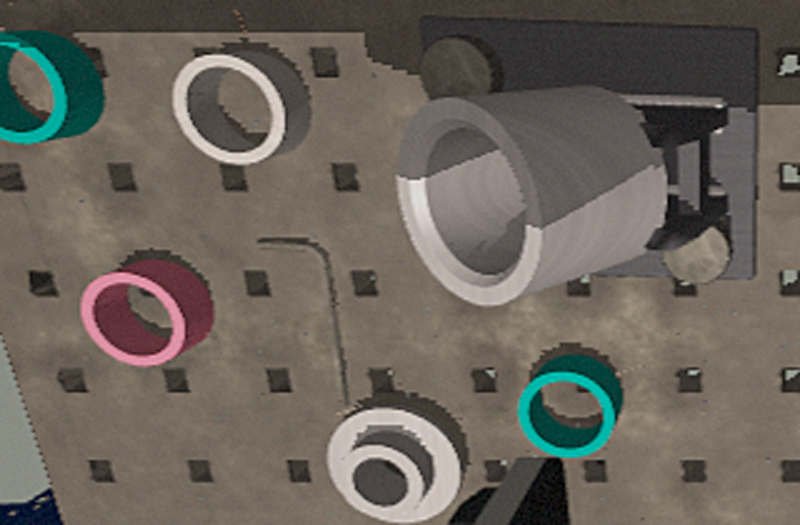

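View pics/side1.png

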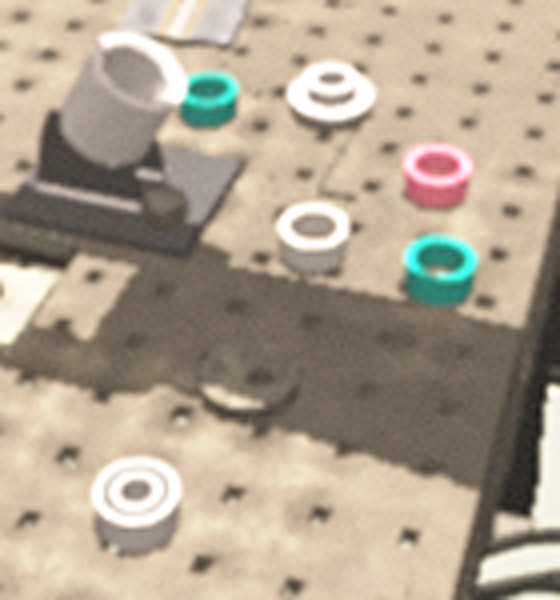

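View pics/scene1.png

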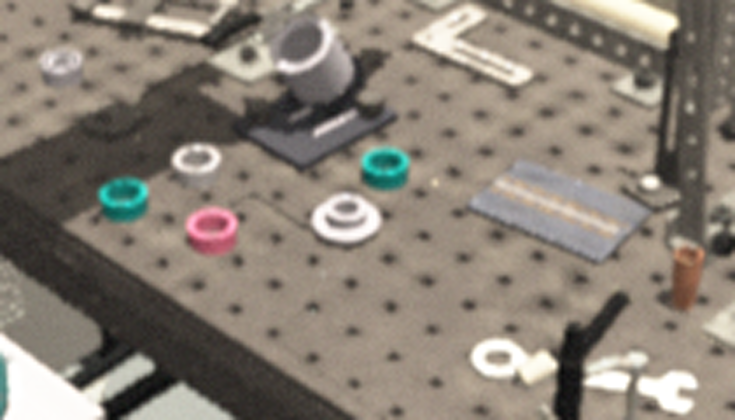

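Run:
```python
from h import *
np.set_printoptions(precision=4,suppress=True)
d=cams.get_image('wrist')
A,B,C=[ray(d,u,v,0.01) for u,v in [(302.8,91.2),(302,191),(168.8,86.4)]]
print(A,B,C); e=A-B; print('yaw from far edge',np.degrees(np.arctan2(-e[0],e[1])),np.linalg.norm(e)); e=A-C; print('yaw from side',np.degrees(np.arctan2(e[1],e[0])),np.linalg.norm(e))
print('centre',(B+C)/2)
print(cams.landmark_of(d,'bore_mouth')[0],[w(d,q['xyz']) for q in cams.landmark_of(d,'bore_mouth')[:1]],[w(d,q['xyz']) for q in cams.landmark_of(d,'bore_shoulder')[:1]])
# cross-check mouth ellipse: fit yaw so that hub outer circle matches
```

```text
[0.6554 0.074  0.01  ] [ 0.6524 -0.0342  0.01  ] [0.5178 0.0788 0.01  ]
yaw from far edge -1.6172052905135723 0.10832822559641518
yaw from side -1.981916464962687 0.1376823342854011
centre [0.5851 0.0223 0.01  ]
{'xyz': [-0.1083, -0.024, 0.2739], 'p': 0.58} [array([0.568 , 0.0178, 0.1074])] []
```

Call:
{"api": "send_rows", "payload": {"increments": [0.29, -0.2, 0, -0.07, 0.6, -0.5, 0.1, -0.14, 0.9, -0.8, 0.2, -0.21, 1.0, -0.9, 0.3, -0.28, 1.0, -0.9, 0.4, -0.35, 1.0, -0.9, 0.5, -0.42, 1.0, -0.9, 0.6, -0.49, 1.0, -0.9, 0.6, -0.56, 1.0, -0.9, 0.6, -0.63, 1.0, -0.9, 0.6, -0.7], "claw": -1}}

```text
time: 2.8
eef_pos: [0.585, 0.1, 0.1713]
orientation: [-3.142, -0.0, 2.977]
ft_force: [-0.1, 0.5, 0.3]
width: 0.0852
```

Call:
{"api": "send_rows", "payload": {"increments": [0.3, 0.3, 0, -0.067, 0.6, 0.6, 0, -0.067, 0.9, 1.0, 0, -0.067, 1.0, 1.0, 0, -0.067, 1.0, 1.0, 0, -0.067]}}

```text
time: 3.3
eef_pos: [0.5025, 0.2163, 0.1716]
orientation: [3.142, 0.0, 3.107]
ft_force: [0.0, -0.2, 0.7]
width: 0.0851
```

Run:
```python
from h import *
np.set_printoptions(precision=4,suppress=True)
d=snap('wrist','w2'); print(r.sense()['eef_pos'],d['pose'])
for t in ['bearing_mid','bearing']:
    for q in cams.landmark_of(d,t)[:2]:
        P=w(d,q['xyz']); print(' ',t,round(q['p'],2),P,proj(d,P).round())
```

```text
[0.5034 0.2155 0.1715] [[ 0.0348  0.9453  0.3243  0.4203]
 [ 0.9994 -0.0329 -0.0115  0.2195]
 [-0.0002  0.3245 -0.9459  0.3147]
 [ 0.      0.      0.      1.    ]]
  bearing_mid 0.62 [0.4612 0.2902 0.0105] [404. 127.]
  bearing 0.85 [ 0.462   0.2915 -0.0033] [402. 126.]
```

View pics/w2.png

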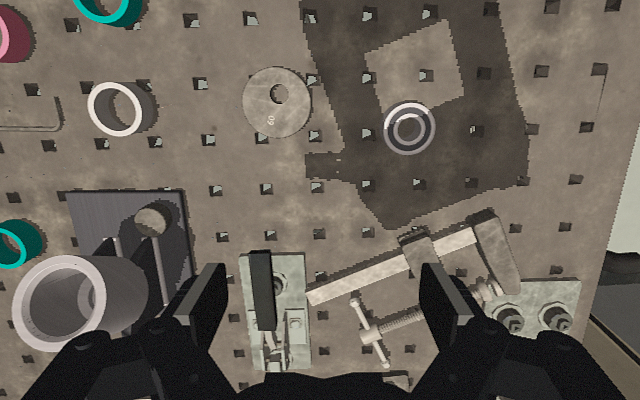

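Run:
```python
from h import *
np.set_printoptions(precision=4,suppress=True)
d=cams.get_image('wrist')
im=d['image'][:,:,::-1]
cv2.imwrite('pics/w2c.png',np.hstack([cv2.resize(im[80:170,360:460],None,fx=4,fy=4,interpolation=2),cv2.resize(im[65:155,65:165],None,fx=4,fy=4,interpolation=2)]))
print(ray(d,409,128,.022),ray(d,115.5,109,.021))
e=[ray(d,u,v,.022) for u,v in [(383,128),(435,128),(409,102),(409,154)]];print(e)
```

```text
[0.4627 0.2903 0.022 ] [0.4376 0.0419 0.021 ]
[array([0.4619, 0.268 , 0.022 ]), array([0.4636, 0.3126, 0.022 ]), array([0.4412, 0.2893, 0.022 ]), array([0.4854, 0.2913, 0.022 ])]
```

View pics/w2c.png

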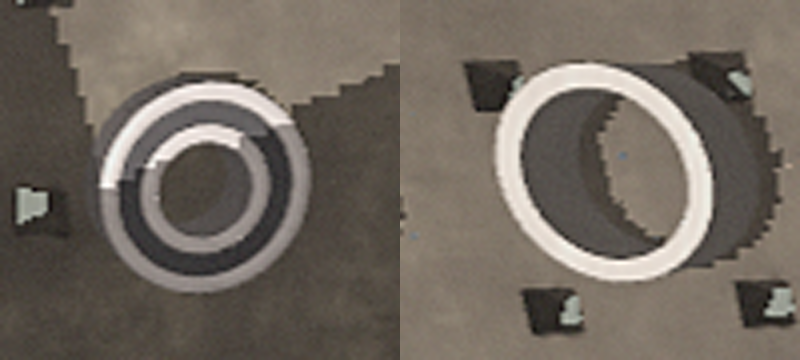

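Call:
{"api": "send_rows", "payload": {"increments": [0.2, 0.3, 0.2, 0, 0.47, 0.6, 0.5, 0, 0.47, 0.746, 0.8, 0, 0.472, 0.746, 1.0, 0, 0.472, 0.746, 1.0, 0, 0.472, 0.746, 1.0, 0]}}

```text
time: 4.1
eef_pos: [0.4597, 0.2912, 0.0718]
orientation: [-3.141, -0.0, 3.104]
ft_force: [-0.5, -0.2, 1.2]
width: 0.0856
```

Call:
{"api": "send_rows", "payload": {"increments": [0, 0, 0.2, 0, 0, 0, 0.4, 0, 0, 0, 0.58, 0, 0, 0, 0.58, 0, 0, 0, 0.58, 0]}}

```text
time: 4.6
eef_pos: [0.4599, 0.2917, 0.0149]
orientation: [3.141, 0.001, 3.104]
ft_force: [0.2, 0.1, 0.8]
width: 0.085
```

Run:
```python
from h import *
d=snap('wrist','w3'); print(r.sense()['eef_pos']);snap('side','s3')
```

```text
[0.4600748  0.29192493 0.01518024]
```

View pics/w3.png

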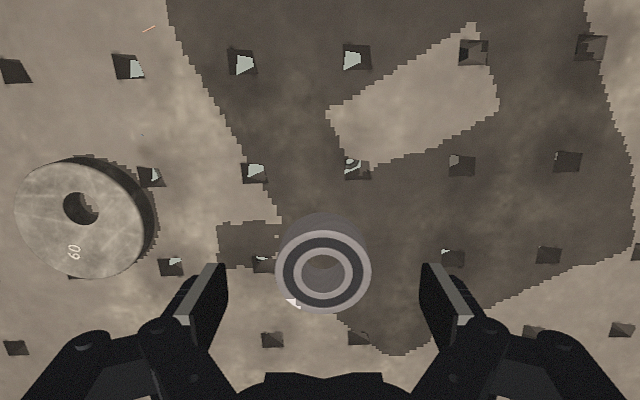

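Run:
```python
from h import *
d=cams.get_image('wrist');print(ray(d,323.5,271,.022), proj(d,[.46,.292,.022]))
```

```text
[0.46084869 0.29251086 0.022     ] [322.32605756 269.43285097]
```

Call:
{"api": "send_rows", "payload": {"increments": [0, 0, 0.015, 0, 0, 0, 0.015, 0, 0, 0, 0.015, 0, 0, 0, 0.015, 0, 0, 0, 0.015, 0, 0, 0, 0.015, 0, 0, 0, 0.015, 0], "claw": 1}}

```text
time: 5.45
eef_pos: [0.4592, 0.2919, 0.0125]
orientation: [3.142, 0.0, 3.105]
ft_force: [-3.7, -1.8, 7.9]
width: 0.0418
```

Call:
{"api": "send_rows", "payload": {"increments": [0, 0, -0.2, 0, 0, 0, -0.5, 0, 0, 0, -0.8, 0, 0, 0, -0.8, 0, 0, 0, -0.8, 0]}}

```text
time: 5.95
eef_pos: [0.4591, 0.2919, 0.0919]
orientation: [3.141, 0.001, 3.105]
ft_force: [-0.8, -0.4, -1.9]
width: 0.042
```

Run:
```python
from h import *
d=snap('wrist','w4'); print(r.sense());snap('side','s4')
```

```text
{'time': 6.0, 'qpos': array([ 5.19431445e-01, -9.69684985e-02,  1.88717465e+00, -3.31555420e-05,
        1.35219236e+00, -1.01464684e+00]), 'qd': array([-9.54191942e-05,  1.10105733e-02,  1.16541035e-02, -1.09343154e-03,
        8.44373932e-04,  1.30080622e-04]), 'tau': array([ 1.50018430e-02, -5.47063065e+01, -6.29816151e+01, -1.17726155e-03,
        2.34237523e-02, -1.57315758e-04]), 'eef_pos': array([0.45870155, 0.29165246, 0.09098146]), 'orientation': array([-3.14113974e+00, -6.67325405e-04,  3.10488166e+00]), 'ft_force': array([ 0.13202053, -0.81390348, -0.69505962]), 'ft_torque': array([-0.03604422,  0.05108569, -0.0098351 ]), 'width': 0.041436586946340746}
```

View pics/w4.png

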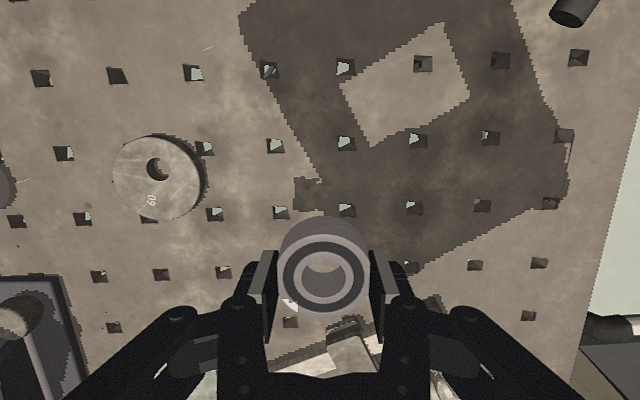

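View pics/s4.png

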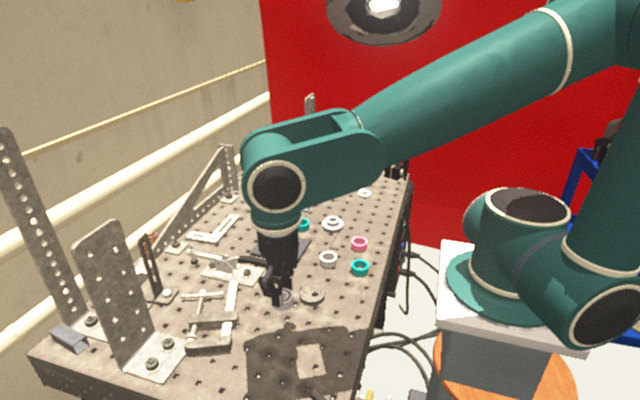

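Call:
{"api": "send_rows", "payload": {"increments": [0, -0.1, -0.3, 0, 0, -0.4, -0.6, 0, -0.1, -0.7, -0.9, 0, -0.2, -1.0, -1.0, 0, -0.2, -1.0, -1.0, 0]}}

```text
time: 6.55
eef_pos: [0.4763, 0.1887, 0.1926]
orientation: [-3.141, 0.001, 3.102]
ft_force: [0.4, 0.6, -1.9]
width: 0.0415
```

Call:
{"api": "send_rows", "payload": {"increments": [0, -0.4, 0, 0, -0.1, -0.8, 0, 0, -0.2, -1.0, -0.1, 0, -0.2, -1.0, -0.1, 0]}}

```text
time: 6.95
eef_pos: [0.4922, 0.0887, 0.2012]
orientation: [-3.141, -0.001, 3.102]
ft_force: [-0.3, 0.5, -1.9]
width: 0.0417
```

Call:
{"api": "send_rows", "payload": {"increments": [0, -0.3, 0, 0, 0, -0.6, 0, 0, 0, -0.7, 0, 0, 0, -0.7, 0, 0, 0, -0.7, 0, 0]}}

```text
time: 7.45
eef_pos: [0.489, 0.0214, 0.2011]
orientation: [3.141, -0.001, 3.105]
ft_force: [0.6, -1.0, -1.7]
width: 0.0417
```

Run:
```python
from h import *
np.set_printoptions(precision=4,suppress=True)
d=snap('wrist','w5'); print(r.sense()['eef_pos'],r.sense()['ft_force'])
np.savez('w5.npz',K=d['camera_matrix'],T=d['pose'],im=d['image'])
for t in ['bore_mouth','bore_shoulder','bracket']:
    for q in cams.landmark_of(d,t)[:1]:
        P=w(d,q['xyz']); print(' ',t,round(q['p'],2),P,proj(d,P).round())
```

```text
[0.489  0.0216 0.2013] [-0.0789 -0.1994 -1.4394]
  bore_shoulder 0.66 [ 0.4375  0.0466 -0.0004] [346. 113.]
  bracket 0.89 [ 0.5836  0.0208 -0.0004] [325. 246.]
```

View pics/w5.png

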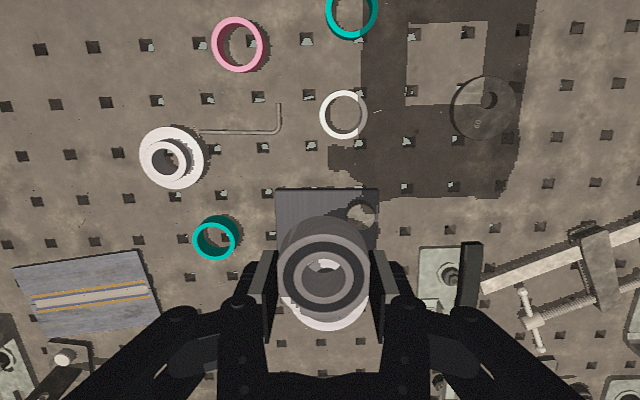

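```bash
cat > fit.py <<'E'
from h import *
from scipy.optimize import minimize
from scipy.spatial.transform import Rotation as Ro
np.set_printoptions(precision=4,suppress=True)
z=np.load('w5.npz'); K=z['K']; T5=z['T']
def Tt(p,o):
    T=np.eye(4);T[:3,:3]=Ro.from_euler('xyz',o).as_matrix();T[:3,3]=p;return T
X=np.linalg.inv(Tt([.489,.0216,.2013],[3.1415,0,3.104]))@T5
T2=np.array([[0.0348,0.9453,0.3243,0.4203],[0.9994,-0.0329,-0.0115,0.2195],[-0.0002,0.3245,-0.9459,0.3147],[0,0,0,1]])
T0=Tt([.6748,0,.2306],[-3.1405,-.0001,1.5708])@X
print(T0[:3,3], T2[:3,3], (Tt([.5034,.2155,.1715],[3.1416,0,3.107])@X)[:3,3])
ims=[]
for f,T in [('wrist0',T0),('w2',T2)]:
    g=cv2.GaussianBlur(cv2.cvtColor(cv2.imread(f'pics/{f}.png'),cv2.COLOR_BGR2GRAY),(0,0),1.2).astype(float)
    ims.append((g,T))
th=np.linspace(0,2*np.pi,240)
def circ(M,yaw,rad,dz=0):
    n=np.array([-.5*np.cos(yaw),-.5*np.sin(yaw),.866]); yv=np.array([-np.sin(yaw),np.cos(yaw),0]); xv=np.cross(yv,n)
    return M+dz*n+rad*(np.cos(th)[:,None]*xv+np.sin(th)[:,None]*yv)
def pr(T,P):
    c=(np.linalg.inv(T)@np.c_[P,np.ones(len(P))].T)[:3]; u=K@c; return (u[:2]/u[2])
def samp(g,u): return cv2.remap(g.astype(np.float32),u[0].astype(np.float32)[None],u[1].astype(np.float32)[None],1)[0]
def score(p,idx=(0,1)):
    M=p[:3];s=0
    for i in idx:
        g,T=ims[i]
        for rad in (34,27.5):
            a=samp(g,pr(T,circ(M,p[3],(rad-1)/1e3)));b=samp(g,pr(T,circ(M,p[3],(rad+1)/1e3)))
            s+=np.mean(np.minimum(abs(a-b),40))
    return -s
for idx in ((0,1),(0,),(1,)):
  best=None
  for x in (.560,.565,.57):
   for y in (.018,.023,.028):
    q=minimize(score,[x,y,.107,-.03],args=(idx,),method='Nelder-Mead',options=dict(initial_simplex=np.array([[x,y,.107,-.03]]*5)+np.vstack([np.zeros(4),np.diag([.004,.004,.003,.05])])))
    if best is None or q.fun<best.fun: best=q
  print(idx,best.x,best.fun)
  if len(idx)==2:
    for i,f in enumerate(['wrist0','w2']):
      im=cv2.resize(cv2.imread(f'pics/{f}.png'),None,fx=4,fy=4)
      for rad in (.034,.0275):
        cv2.polylines(im,[(pr(ims[i][1],circ(best.x[:3],best.x[3],rad)).T*4+2).astype(np.int32)],True,(0,0,255),1)
      c=(pr(ims[i][1],best.x[None,:3])[:,0]*4).astype(int)
      cv2.imwrite(f'pics/fit_{f}.png',im[max(0,c[1]-250):c[1]+250,max(0,c[0]-250):c[0]+250])
E
python3 fit.py; python3 -c "
import cv2,numpy as np
a=cv2.imread('pics/fit_wrist0.png');b=cv2.imread('pics/fit_w2.png');print(a.shape,b.shape);h=min(a.shape[0],b.shape[0]);cv2.imwrite('pics/fit.png',cv2.resize(np.hstack([a[:h],b[:h]]),None,fx=.8,fy=.8))"
```

```text
[0.675  0.0821 0.3737] [0.4203 0.2195 0.3147] [0.4213 0.2184 0.3146]
(0, 1) [0.5647 0.0218 0.1087 0.0031] -97.4158935546875
(0,) [ 0.564   0.0209  0.1077 -0.0285] -39.22046661376953
(1,) [ 0.5673  0.0199  0.1064 -0.0021] -65.105712890625
(500, 500, 3) (500, 478, 3)
```

View pics/fit.png

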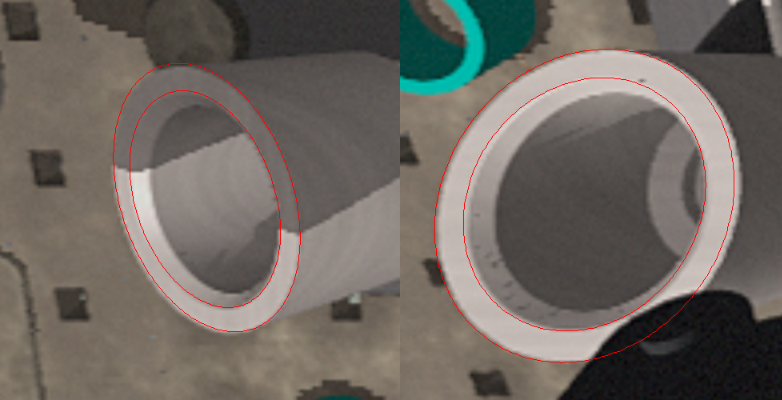

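Call:
{"api": "send_rows", "payload": {"increments": [-0.3, 0.01, 0, 0, -0.6, 0.02, 0.2, 0, -0.78, 0.027, 0.4, 0, -0.785, 0.027, 0.55, 0, -0.785, 0.027, 0.58, 0, -0.785, 0.027, 0.58, 0]}}

```text
time: 8.25
eef_pos: [0.5671, 0.0207, 0.1437]
orientation: [3.142, -0.001, 3.105]
ft_force: [0.5, -0.8, -1.7]
width: 0.042
```

Run:
```python
from h import *
d=snap('wrist','w6'); s=r.sense();print(s['eef_pos'],s['ft_force'],s['ft_torque']);e=snap('side','s6')['image'];
cv2.imwrite('pics/s6c.png',cv2.resize(e[170:270,220:380,::-1],None,fx=5,fy=5,interpolation=2))
```

```text
[0.56734773 0.02055965 0.14460754] [-0.60975249  0.66172407 -1.04177703] [ 0.00660187 -0.01354949  0.03005098]
```

View pics/s6c.png

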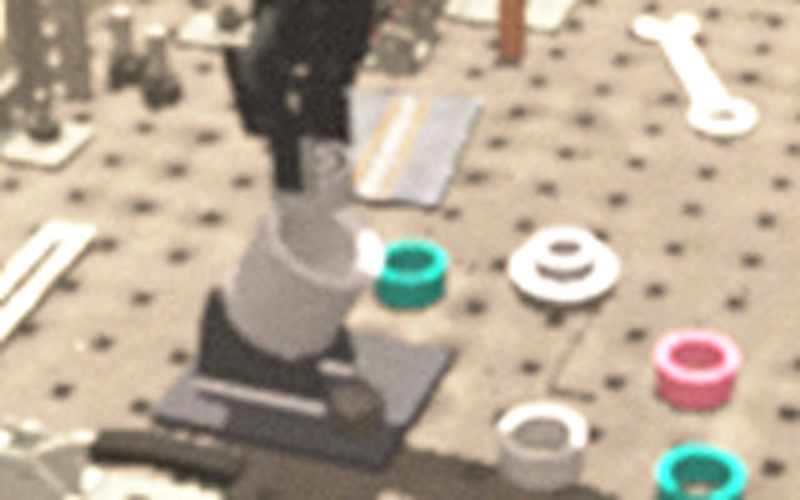

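Call:
{"api": "send_rows", "payload": {"increments": [0, 0.008, 0.04, 0, 0, 0.008, 0.08, 0, 0, 0.008, 0.1, 0, 0.006, 0.008, 0.12, 0, 0.014, 0.008, 0.14, 0, 0.022, 0.008, 0.15, 0, 0.022, 0.008, 0.15, 0]}}

```text
time: 9.05
eef_pos: [0.5653, 0.0212, 0.1306]
orientation: [3.142, 0.001, 3.105]
ft_force: [-12.6, -0.2, 18.0]
width: 0.0416
```

```bash
cat > chk.py <<'E'
import sys
from h import *
np.set_printoptions(precision=4,suppress=True)
n=sys.argv[1]
d=snap('wrist','w'+n); s=r.sense();print(s['time'],s['eef_pos'],s['ft_force'],s['ft_torque']);e=d['image'][170:370,200:440,::-1]
f=cams.get_image('side')['image'][170:270,230:350,::-1]
a=cv2.resize(e,(480,400),interpolation=2);b=cv2.resize(f,(480,400),interpolation=2)
cv2.imwrite('pics/c'+n+'.png',np.hstack([a,b])[:, :])
cv2.imwrite('pics/c'+n+'.png',cv2.resize(np.hstack([a,b]),(800,333),interpolation=3))
E
python3 chk.py 7
```

```text
9.1 [0.5653 0.0212 0.1306] [-12.5977  -0.3654  17.6729] [ 0.0014  1.8226 -0.0133]
```

View pics/c7.png

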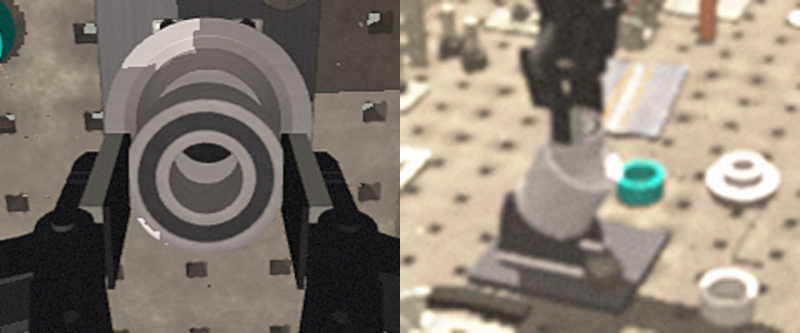

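Call:
{"api": "send_rows", "payload": {"increments": [0.01, 0, 0.02, 0, 0.02, 0, 0.04, 0, 0.03, 0, 0.06, 0, 0.04, 0, 0.08, 0, 0.04, 0, 0.08, 0]}}

```text
time: 9.65
eef_pos: [0.5621, 0.0214, 0.1226]
orientation: [3.142, 0.003, 3.105]
ft_force: [-3.8, 0.9, 14.8]
width: 0.0421
```

```bash
python3 chk.py 8
```

```text
9.7 [0.5621 0.0213 0.1227] [-4.3784  0.6684 14.5054] [ 0.0153  0.4501 -0.0399]
```

View pics/c8.png

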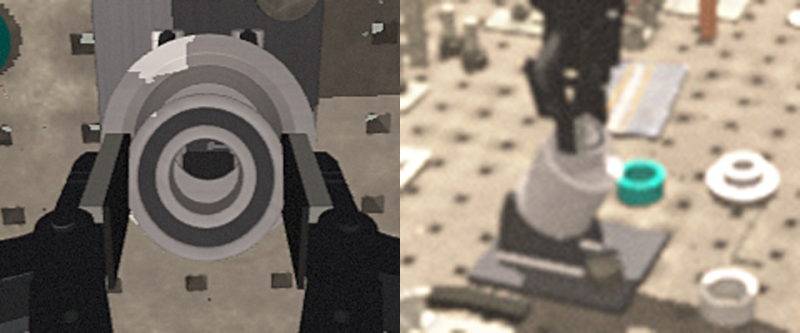

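Call:
{"api": "send_rows", "payload": {"increments": [0.02, 0, 0.01, 0, 0.04, 0, 0.02, 0, 0.06, 0, 0.03, 0, 0.075, 0, 0.037, 0, 0.075, 0, 0.037, 0]}}

```text
time: 10.25
eef_pos: [0.5536, 0.0217, 0.1167]
orientation: [-3.142, -0.001, 3.105]
ft_force: [-0.1, 0.5, -1.7]
width: 0.0417
```

```bash
python3 chk.py 9
```

```text
10.3 [0.5538 0.0216 0.1168] [-0.1649  0.3788 -2.4864] [ 0.0266  0.0574 -0.0088]
```

View pics/c9.png

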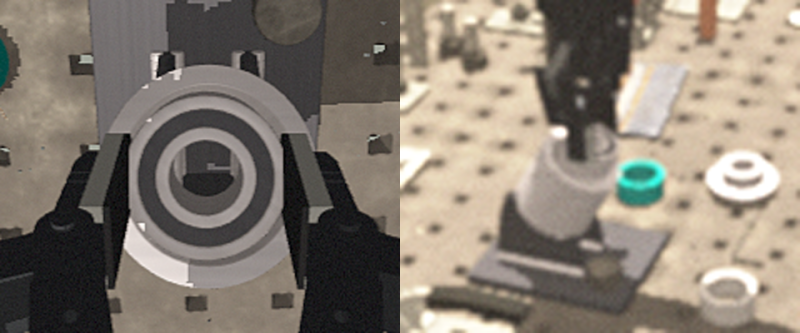

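Call:
{"api": "send_rows", "payload": {"increments": [-0.01, 0, 0.017, 0, -0.02, 0, 0.035, 0, -0.03, 0, 0.052, 0, -0.042, 0, 0.074, 0, -0.042, 0, 0.074, 0]}}

```text
time: 10.85
eef_pos: [0.5584, 0.0215, 0.1095]
orientation: [3.141, 0.0, 3.105]
ft_force: [1.8, 0.9, -1.4]
width: 0.0418
```

```bash
python3 chk.py 10
```

```text
10.9 [0.5583 0.0215 0.1096] [ 2.4872  0.1883 -1.3504] [ 0.1463 -0.2891 -0.0125]
```

View pics/c10.png

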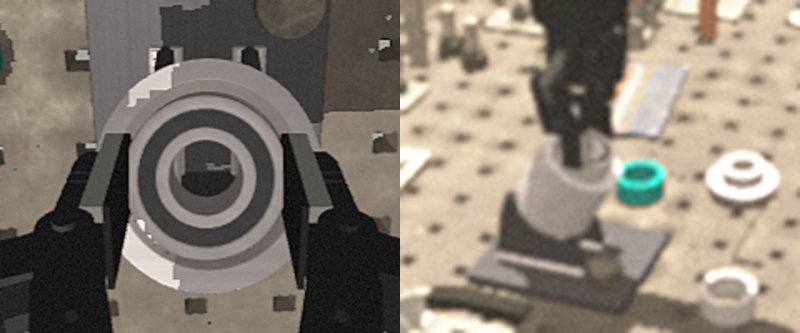

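Call:
{"api": "send_rows", "payload": {"increments": [0, 0, 0, 0, 0, 0, 0, 0, 0, 0, 0, 0, 0, 0, -0.02, 0, 0, 0, -0.1, 0, 0, 0, -0.3, 0, 0, 0, -0.6, 0, 0, 0, -0.6, 0], "claw": -1}}

```text
time: 11.75
eef_pos: [0.5596, 0.0215, 0.1746]
orientation: [3.141, 0.006, 3.105]
ft_force: [0.6, -0.0, 0.3]
width: 0.0849
```

```bash
python3 chk.py 11
```

```text
11.8 [0.559  0.0215 0.1724] [-1.526   1.0056  0.012 ] [-0.0171  0.0237 -0.0244]
```

View pics/c11.png

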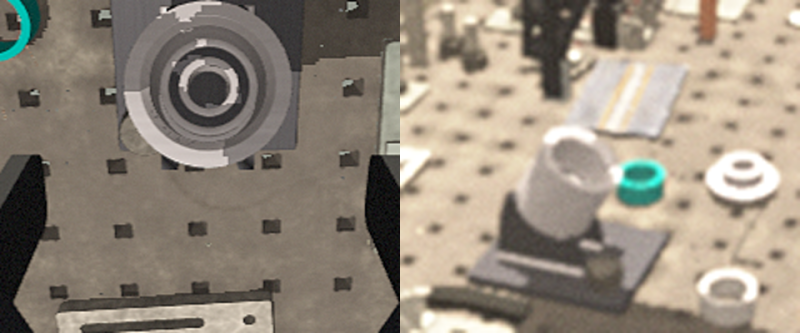

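```bash
cat > dep.py <<'E'
from fit import *
import sys
d=cams.get_image('wrist');np.savez('wd.npz',T=d['pose'],im=d['image']); T=d['pose']
g=cv2.GaussianBlur(cv2.cvtColor(d['image'],cv2.COLOR_RGB2GRAY),(0,0),.8).astype(float)
ims[:]=[(g,T)]
q=minimize(score,[.565,.0217,.1075,-.02],args=((0,),),method='Nelder-Mead',options=dict(initial_simplex=np.array([[.565,.0217,.1075,-.02]]*5)+np.vstack([np.zeros(4),np.diag([.003,.003,.003,.03])])))
print('mouth',q.x,q.fun)
M0=q.x[:3]; 
im=cv2.resize(d['image'][:,:,::-1],None,fx=6,fy=6,interpolation=2)
for rad,dz,col in [(34,0,(0,0,255)),(27.5,0,(0,0,255)),(22.5,-float(sys.argv[1])*1e3,(0,255,0)),(float(sys.argv[2]),-float(sys.argv[1])*1e3,(0,255,0)),(24,-3.5,(255,0,0))]:
    cv2.polylines(im,[(pr(T,circ(M0,q.x[3],rad/1e3,dz/1e3)).T*6+3).astype(np.int32)],True,col,1)
c=(pr(T,M0[None])[:,0]*6).astype(int)
cv2.imwrite('pics/dep%s.png'%sys.argv[3],im[max(0,c[1]-330):c[1]+270,max(0,c[0]-300):c[0]+300])
E
python3 dep.py .0305 10 1
```

```text
[0.675  0.0821 0.3737] [0.4203 0.2195 0.3147] [0.4213 0.2184 0.3146]
(0, 1) [0.5647 0.0218 0.1087 0.0031] -97.4158935546875
(0,) [ 0.564   0.0209  0.1077 -0.0285] -39.22046661376953
(1,) [ 0.5673  0.0199  0.1064 -0.0021] -65.105712890625
mouth [ 0.5657  0.0222  0.1074 -0.0016] -55.588592529296875
```

View pics/dep1.png

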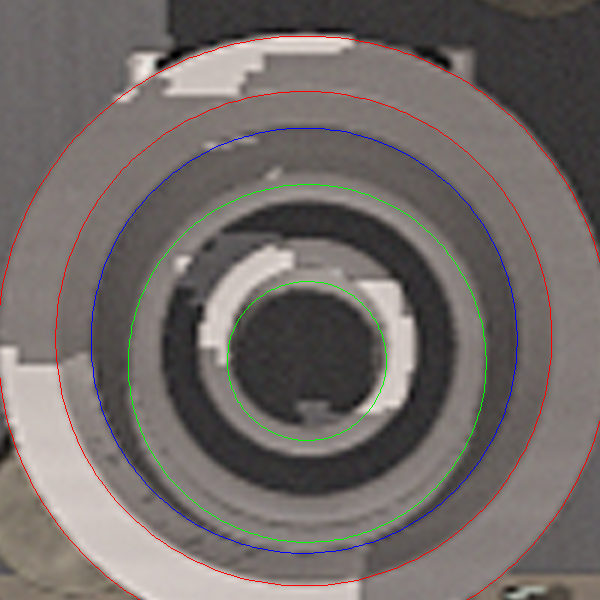

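Call:
{"api": "send_rows", "payload": {"increments": [0.3, 0.05, -0.1, 0, 0.7, 0.1, -0.1, 0, 1.0, 0.164, 0, 0, 1.0, 0.164, 0.2, 0, 1.0, 0.164, 0.5, 0, 1.0, 0.164, 0.5, 0]}}

```text
time: 12.5
eef_pos: [0.4567, 0.0415, 0.1157]
orientation: [-3.141, -0.006, 3.105]
ft_force: [0.4, -0.5, 0.2]
width: 0.0853
```

Run:
```python
from h import *
np.set_printoptions(precision=4,suppress=True)
d=snap('wrist','w12'); print(r.sense()['eef_pos'])
for q in cams.landmark_of(d,'distance_ring_mid')[:3]:
    P=w(d,q['xyz']); print(round(q['p'],2),P,proj(d,P).round())
print(proj(d,[.437,.0425,.021]))
e=cv2.resize(d['image'][:,:,::-1],(800,500));cv2.imwrite('pics/w12.png',e)
```

```text
[0.4577 0.0415 0.118 ]
[323.0569 172.6404]
```

View pics/w12.png

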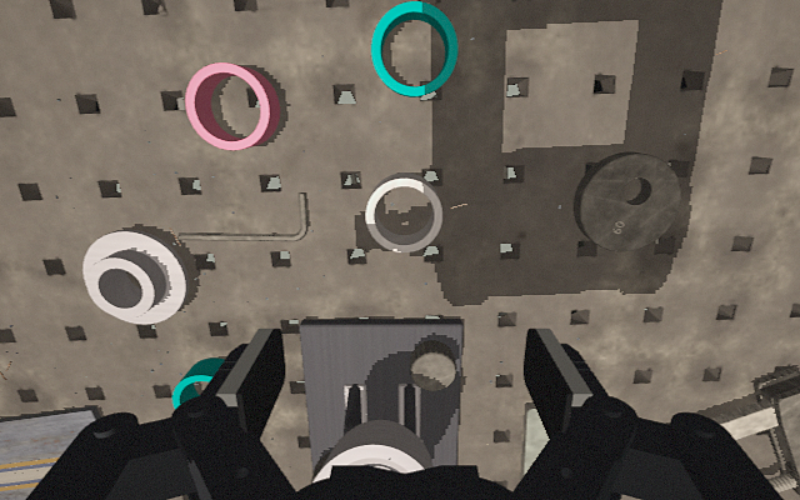

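Run:
```python
from h import *
np.set_printoptions(precision=4,suppress=True)
d=cams.get_image('wrist');im=d['image'][:,:,::-1]
print(r.sense()['eef_pos'],ray(d,322.7,170,.021),ray(d,96.5,231.5,.027))
cv2.imwrite('pics/w12c.png',np.hstack([cv2.resize(im[120:220,273:373],None,fx=4,fy=4,interpolation=2),cv2.resize(im[175:275,60:160],None,fx=4,fy=4,interpolation=2)]))
```

```text
[0.4591 0.0415 0.1205] [0.4382 0.0423 0.021 ] [ 0.4788 -0.1328  0.027 ]
```

View pics/w12c.png

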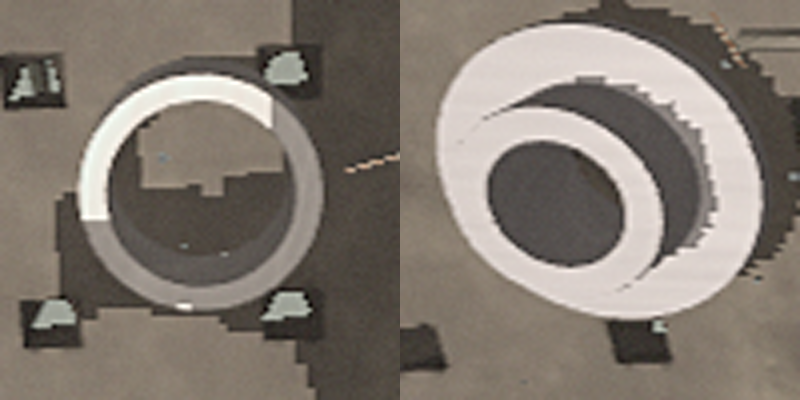

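Call:
{"api": "send_rows", "payload": {"increments": [0.1, 0.005, 0.2, 0, 0.2, 0.005, 0.5, 0, 0.245, 0.005, 0.8, 0, 0.245, 0.005, 0.95, 0, 0.245, 0.005, 0.95, 0, 0.245, 0.005, 0.95, 0]}}

```text
time: 13.25
eef_pos: [0.4352, 0.0429, 0.0262]
orientation: [3.142, 0.001, 3.105]
ft_force: [0.5, 0.8, 0.1]
width: 0.0857
```

```bash
python3 chk.py 13
```

```text
13.3 [0.4354 0.0429 0.0265] [-0.7824  0.5403 -0.2225] [-0.0237 -0.0376 -0.0281]
```

View pics/w13.png

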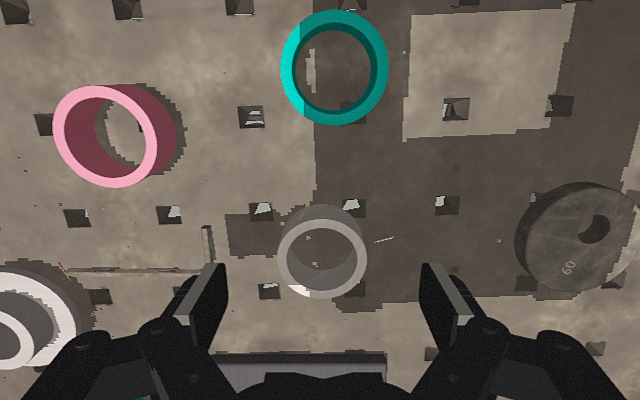

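Call:
{"api": "send_rows", "payload": {"increments": [0.005, 0, 0.08, 0, 0.005, 0, 0.15, 0, 0.005, 0, 0.15, 0]}}

```text
time: 13.65
eef_pos: [0.4333, 0.0429, 0.0086]
orientation: [-3.141, -0.001, 3.105]
ft_force: [-0.5, 0.9, 0.6]
width: 0.0856
```

Call:
{"api": "send_rows", "payload": {"increments": [0, 0, 0, 0, 0, 0, 0, 0, 0, 0, 0, 0, 0, 0, 0, 0, 0, 0, 0, 0, 0, 0, 0, 0], "claw": 1}}

```text
time: 14.25
eef_pos: [0.4341, 0.043, 0.0104]
orientation: [3.142, 0.001, 3.105]
ft_force: [-4.2, -0.4, 7.9]
width: 0.0418
```

Call:
{"api": "send_rows", "payload": {"increments": [0, 0, -0.2, 0, 0, 0, -0.6, 0, 0, 0, -1, 0, 0, 0, -1, 0]}}

```text
time: 14.65
eef_pos: [0.436, 0.0431, 0.1152]
orientation: [3.141, 0.008, 3.105]
ft_force: [0.9, -0.5, -1.5]
width: 0.0418
```

```bash
python3 chk.py 14
```

```text
14.7 [0.4351 0.043  0.1123] [-0.1976  0.7097 -1.7098] [ 0.0136  0.0503 -0.0428]
```

View pics/w14.png

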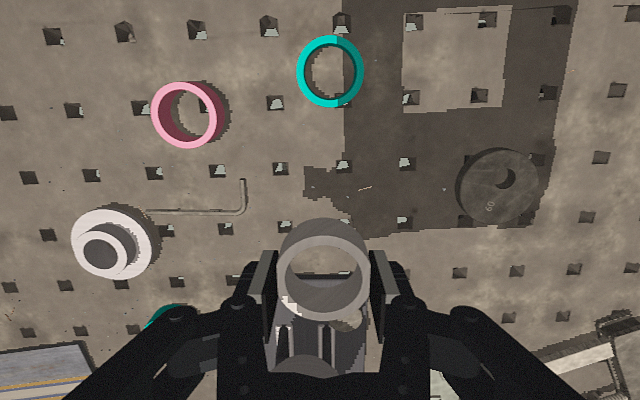

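Call:
{"api": "send_rows", "payload": {"increments": [0, 0, -0.3, 0, -0.2, -0.03, -0.6, 0, -0.5, -0.08, -0.7, 0, -0.9, -0.12, -0.7, 0, -1.0, -0.164, -0.7, 0, -1.0, -0.164, -0.7, 0]}}

```text
time: 15.35
eef_pos: [0.5334, 0.0225, 0.1775]
orientation: [-3.141, -0.004, 3.104]
ft_force: [0.5, 0.2, -1.7]
width: 0.0418
```

Call:
{"api": "send_rows", "payload": {"increments": [-0.33, 0, 0.1, 0, -0.33, 0, 0.3, 0, -0.33, 0, 0.37, 0, -0.33, 0, 0.37, 0, -0.33, 0, 0.37, 0]}}

```text
time: 15.85
eef_pos: [0.5656, 0.0218, 0.1433]
orientation: [3.142, 0.0, 3.105]
ft_force: [0.1, -0.5, -0.4]
width: 0.0419
```

```bash
python3 chk.py 15
```

```text
15.9 [0.5659 0.0218 0.1437] [ 0.1061  0.4076 -0.498 ] [-0.0105 -0.0443  0.0006]
```

Call:
{"api": "send_rows", "payload": {"increments": [-0.019, 0, 0.05, 0, -0.019, 0, 0.09, 0, -0.015, 0, 0.11, 0, -0.008, 0, 0.13, 0, 0.0, 0, 0.15, 0, 0.008, 0, 0.17, 0, 0.016, 0, 0.19, 0, 0.023, 0, 0.21, 0, 0.03, 0, 0.23, 0, 0.034, 0, 0.248, 0]}}

```text
time: 16.95
eef_pos: [0.5634, 0.0218, 0.1197]
orientation: [3.142, 0.002, 3.105]
ft_force: [-6.1, 0.3, 19.3]
width: 0.0421
```

```bash
python3 chk.py 16
```

```text
17.0 [0.5632 0.0218 0.1194] [-5.9216  0.671  16.8717] [-0.0935  0.5398 -0.0103]
```

View pics/c16.png

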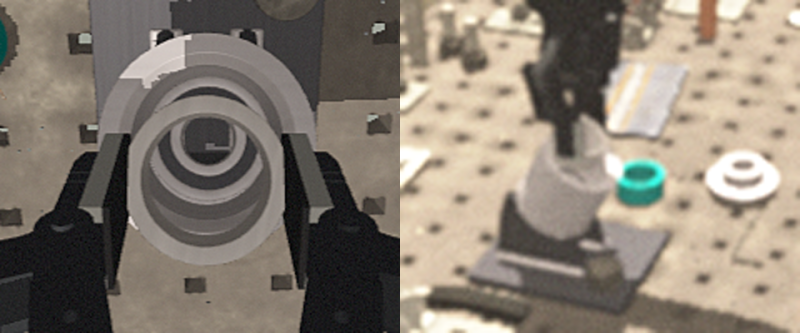

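Call:
{"api": "send_rows", "payload": {"increments": [0.02, 0, 0.008, 0, 0.04, 0, 0.016, 0, 0.06, 0, 0.025, 0, 0.075, 0, 0.033, 0, 0.075, 0, 0.033, 0]}}

```text
time: 17.55
eef_pos: [0.5549, 0.0221, 0.1141]
orientation: [3.142, -0.001, 3.105]
ft_force: [-0.6, 0.2, -0.1]
width: 0.042
```

```bash
python3 chk.py 17
```

```text
17.6 [0.5551 0.0221 0.1142] [-0.2858 -0.4721 -0.3737] [ 0.0317  0.0219 -0.0324]
```

View pics/c17.png

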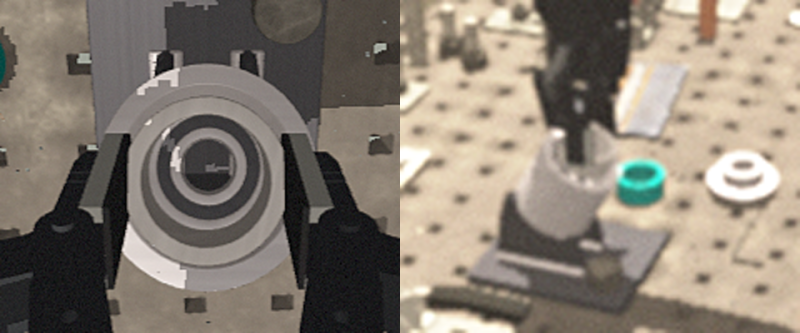

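Call:
{"api": "send_rows", "payload": {"increments": [-0.01, 0, 0.017, 0, -0.02, 0, 0.035, 0, -0.032, 0, 0.053, 0, -0.032, 0, 0.053, 0]}}

```text
time: 18.05
eef_pos: [0.5585, 0.022, 0.1089]
orientation: [-3.142, -0.001, 3.105]
ft_force: [-0.3, -0.2, -1.3]
width: 0.0418
```

Call:
{"api": "send_rows", "payload": {"increments": [0, 0, 0, 0, 0, 0, 0, 0, 0, 0, 0, 0, 0, 0, -0.02, 0, 0, 0, -0.1, 0, 0, 0, -0.3, 0, 0, 0, -0.6, 0, 0, 0, -0.6, 0], "claw": -1}}

```text
time: 18.85
eef_pos: [0.5599, 0.022, 0.1742]
orientation: [3.141, 0.006, 3.105]
ft_force: [0.0, 0.4, 0.8]
width: 0.0856
```

```bash
python3 chk.py 18; python3 dep.py .0095 17.5 2
```

```text
18.9 [0.5593 0.022  0.172 ] [ 0.0011  0.2734 -0.5907] [-0.029  -0.0005 -0.0149]
[0.675  0.0821 0.3737] [0.4203 0.2195 0.3147] [0.4213 0.2184 0.3146]
(0, 1) [0.5647 0.0218 0.1087 0.0031] -97.4158935546875
(0,) [ 0.564   0.0209  0.1077 -0.0285] -39.22046661376953
(1,) [ 0.5673  0.0199  0.1064 -0.0021] -65.105712890625
mouth [0.566  0.0222 0.107  0.0057] -56.48225402832031
```

View pics/dep2.png

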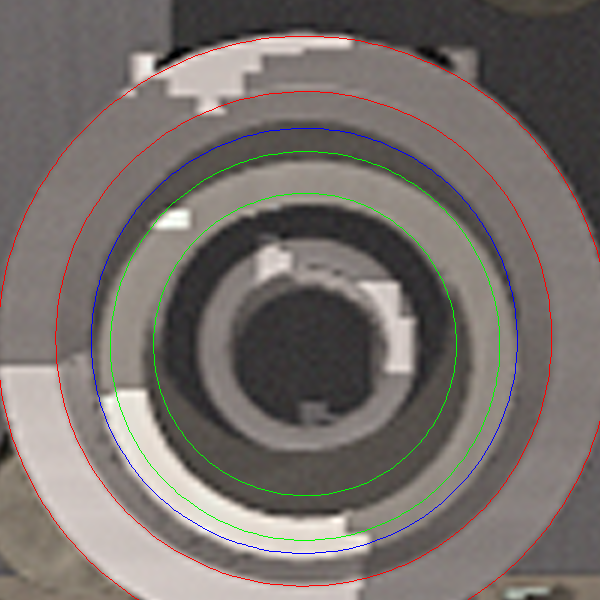

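View pics/c18.png

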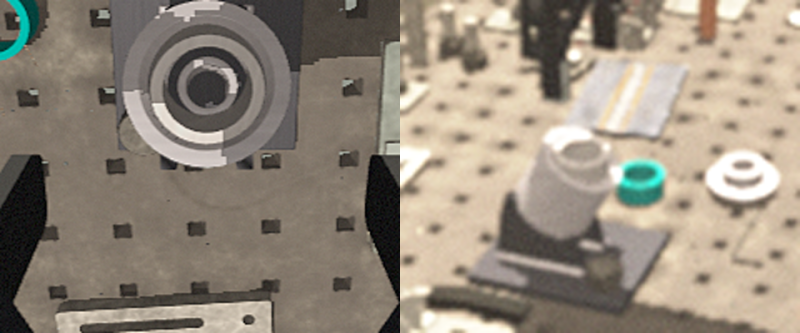

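```bash
cat > ringfit.py <<'E'
import numpy as np, cv2
from scipy.optimize import minimize
z=np.load('wd.npz');T=z['T'];K=np.load('w5.npz')['K']
g=cv2.GaussianBlur(cv2.cvtColor(z['im'],cv2.COLOR_RGB2GRAY),(0,0),.8).astype(np.float32)
M=np.array([.5657,.0222,.1073]);yaw=-.01
th=np.linspace(0,2*np.pi,240)
n=np.array([-.5*np.cos(yaw),-.5*np.sin(yaw),.866]); yv=np.array([-np.sin(yaw),np.cos(yaw),0]); xv=np.cross(yv,n)
Ti=np.linalg.inv(T)
def pr(P):
    c=Ti[:3,:3]@P.T+Ti[:3,3:]; u=K@c; return u[:2]/u[2]
def circ(p,rad): # p: cx (uphill), cy, height, tilt (about y; + = uphill side higher than square)
    a,b,h,t=p
    e=np.cos(t)*xv+np.sin(t)*n
    # xv direction check
    return M+a*xv+b*yv+h*n+rad*(np.cos(th)[:,None]*e+np.sin(th)[:,None]*yv)
def samp(u): return cv2.remap(g,u[0].astype(np.float32)[None],u[1].astype(np.float32)[None],1)[0]
def sc(p,rads):
    return -sum(np.mean(np.minimum(abs(samp(pr(circ(p,(q-.8)/1e3)))-samp(pr(circ(p,(q+.8)/1e3)))),40)) for q in rads)
if __name__=='__main__':
    import sys
    rads=[float(v) for v in sys.argv[1].split(',')]
    print('xv',xv)
    R=[]
    for h in np.arange(-.034,.016,.003):
        for t in (-.2,-.1,0,.1,.2):
            q=minimize(sc,[0,0,h,t],args=(rads,),method='Nelder-Mead',options=dict(initial_simplex=np.array([[0,0,h,t]]*5)+np.vstack([np.zeros(4),np.diag([.001,.001,.002,.05])])))
            R.append((q.fun,q.x))
    R.sort(key=lambda v:v[0])
    for f,x in R[:6]: print(round(f,1),(x[:3]*1e3).round(1),np.degrees(x[3]).round(1))
    x=R[0][1]
    im=cv2.resize(z['im'][:,:,::-1],None,fx=6,fy=6,interpolation=2)
    for q in rads: cv2.polylines(im,[(pr(circ(x,q/1e3)).T*6+3).astype(np.int32)],True,(0,255,0),1)
    c=(pr(M[None])[:,0]*6).astype(int); cv2.imwrite('pics/rf%s.png'%sys.argv[2],im[max(0,c[1]-330):c[1]+270,max(0,c[0]-300):c[0]+300])
E
python3 ringfit.py 22.5,17.5 1
```

```text
xv [ 0.8659567  -0.00865986  0.5       ]
-78.2 [2.7 0.5 2.9] 10.6
-78.2 [2.7 0.5 2.4] 10.2
-78.2 [2.7 0.5 2.7] 8.9
-78.2 [2.7 0.5 2.7] 9.5
-78.2 [2.7 0.5 2.1] 9.4
-78.2 [2.8 0.5 2.9] 10.8
```

View pics/rf1.png

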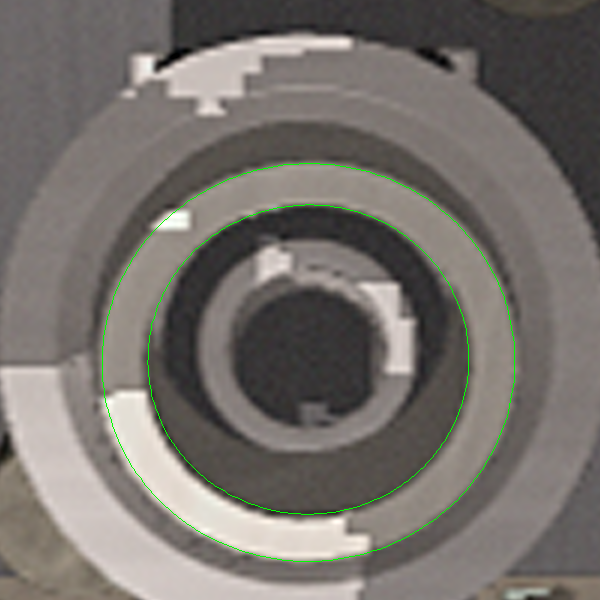

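Call:
{"api": "send_rows", "payload": {"increments": [0.06, 0, 0.1, 0, 0.126, -0.004, 0.2, 0, 0.126, -0.004, 0.2, 0, 0.126, -0.004, 0.2, 0, 0.126, -0.004, 0.3, 0, 0.126, -0.004, 0.4, 0, 0.126, -0.004, 0.45, 0, 0.126, -0.004, 0.45, 0], "claw": 1}}

```text
time: 19.8
eef_pos: [0.5455, 0.0221, 0.123]
orientation: [-3.142, -0.002, 3.105]
ft_force: [0.3, -0.9, -0.2]
width: 0.0002
```

```bash
python3 chk.py 19
```

```text
19.85 [0.5457 0.022  0.1238] [-0.3718  0.4604  0.0662] [-0.0131 -0.0134  0.0363]
```

View pics/c19.png

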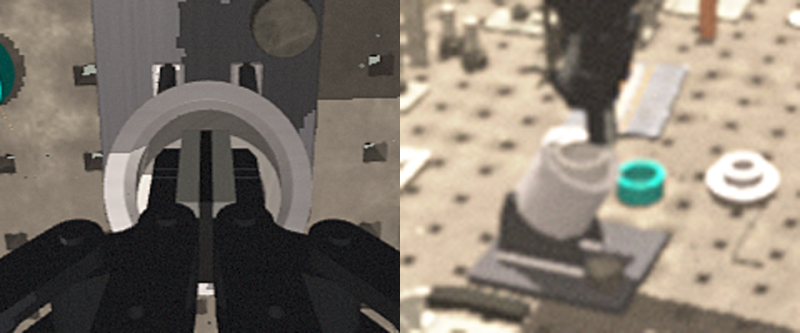

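Call:
{"api": "send_rows", "payload": {"increments": [0, 0, 0.05, 0, 0, 0, 0.1, 0, 0, 0, 0.14, 0, 0, 0, 0.17, 0, 0, 0, 0.17, 0]}}

```text
time: 20.4
eef_pos: [0.5456, 0.0221, 0.1067]
orientation: [-3.142, -0.001, 3.105]
ft_force: [-0.1, 0.8, 0.5]
width: 0.0002
```

Call:
{"api": "send_rows", "payload": {"increments": [0, 0, 0.02, 0, 0, 0, 0.04, 0, 0, 0, 0.06, 0, 0, 0, 0.06, 0]}}

```text
time: 20.8
eef_pos: [0.5457, 0.022, 0.101]
orientation: [3.142, -0.0, 3.105]
ft_force: [0.3, 0.3, -0.2]
width: -0.0001
```

```bash
python3 chk.py 20
```

```text
20.85 [0.5458 0.0221 0.1012] [ 0.3122  0.7774 -0.2922] [ 0.0105 -0.0145 -0.0268]
```

View pics/c20.png

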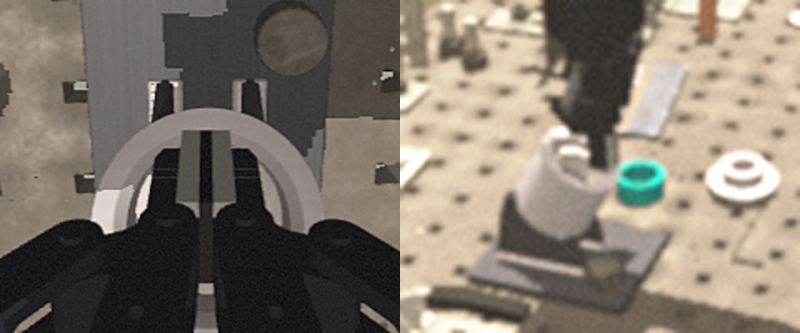

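Call:
{"api": "send_rows", "payload": {"increments": [0, 0, 0.02, 0, 0, 0, 0.04, 0, 0, 0, 0.05, 0, 0, 0, 0.05, 0]}}

```text
time: 21.3
eef_pos: [0.5458, 0.022, 0.0961]
orientation: [3.142, -0.0, 3.105]
ft_force: [-0.7, -0.2, -0.6]
width: -0.0005
```

Call:
{"api": "send_rows", "payload": {"increments": [0, 0, -0.3, 0, 0, 0, -0.6, 0, 0.2, 0, -0.8, 0, 0.2, 0, -0.8, 0]}}

```text
time: 21.7
eef_pos: [0.5258, 0.0229, 0.1796]
orientation: [3.141, 0.004, 3.105]
ft_force: [0.2, -0.6, -0.2]
width: 0.0003
```

```bash
python3 chk.py 21; python3 dep.py .0095 17.5 3|tail -1;  python3 ringfit.py 22.5,17.5 3
```

```text
21.75 [0.526  0.0228 0.1778] [ 0.2685  0.12   -0.7539] [0.0171 0.0212 0.0382]
mouth [0.5662 0.0224 0.1065 0.0003] -45.44300079345703
xv [ 0.8659567  -0.00865986  0.5       ]
-47.6 [ 0.4 -0.4  4.2] 4.2
-47.5 [ 0.5 -0.3  3.8] 2.1
-47.5 [ 0.4 -0.4  4.7] 6.4
-47.5 [ 0.6 -0.4  3.8] 0.6
-47.5 [ 0.6 -0.3  3.9] 0.6
-47.5 [ 0.4 -0.4  4.8] 7.1
```

View pics/dep3.png

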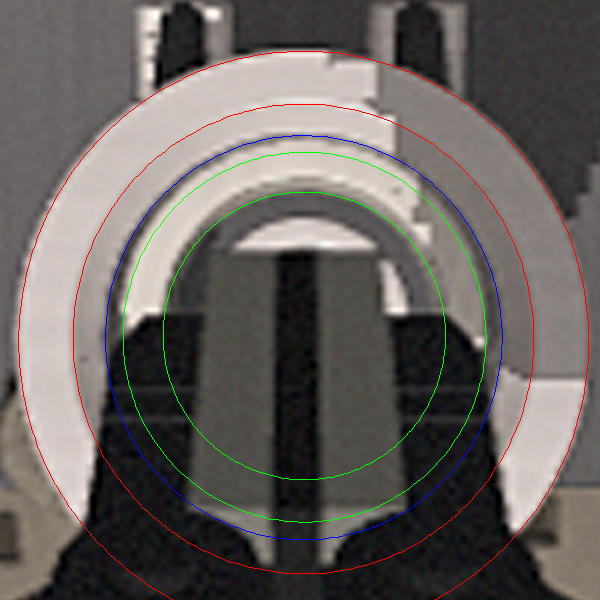

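View pics/c21.png

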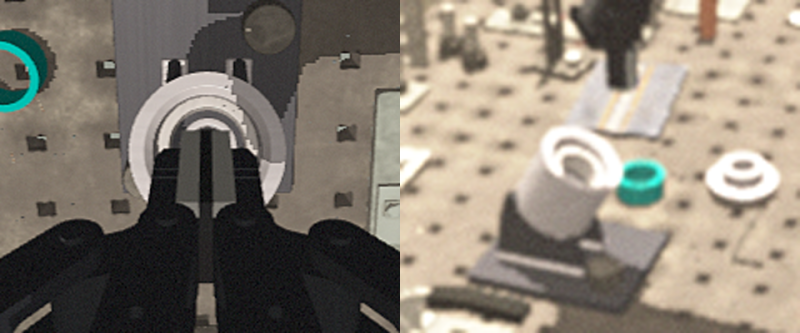

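Call:
{"api": "send_rows", "payload": {"increments": [-0.3, 0, 0.05, 0, -0.33, 0, 0.05, 0, -0.33, 0, 0.05, 0, -0.33, 0, 0.05, 0, -0.33, 0, 0.05, 0], "claw": -1}}

```text
time: 22.35
eef_pos: [0.5585, 0.0216, 0.1712]
orientation: [-3.142, -0.0, 3.105]
ft_force: [-1.3, 0.4, -0.9]
width: 0.0723
```

```bash
python3 chk.py 22; python3 dep.py .0095 17.5 4|tail -1;  python3 ringfit.py 22.5,17.5 4
```

```text
22.4 [0.5585 0.0216 0.1713] [-0.0177  0.3582  0.5658] [ 0.0176 -0.0647  0.0107]
mouth [0.5661 0.0222 0.1067 0.0028] -55.6154899597168
xv [ 0.8659567  -0.00865986  0.5       ]
-67.4 [-2.   0.2 -9.5] 6.1
-67.4 [-2.1  0.2 -9.6] 6.2
-67.4 [-2.1  0.2 -9.6] 6.1
-67.4 [-2.   0.2 -9.2] 6.8
-67.4 [-2.1  0.2 -9.7] 6.2
-67.4 [-2.1  0.2 -9.6] 6.3
```

View pics/dep4.png

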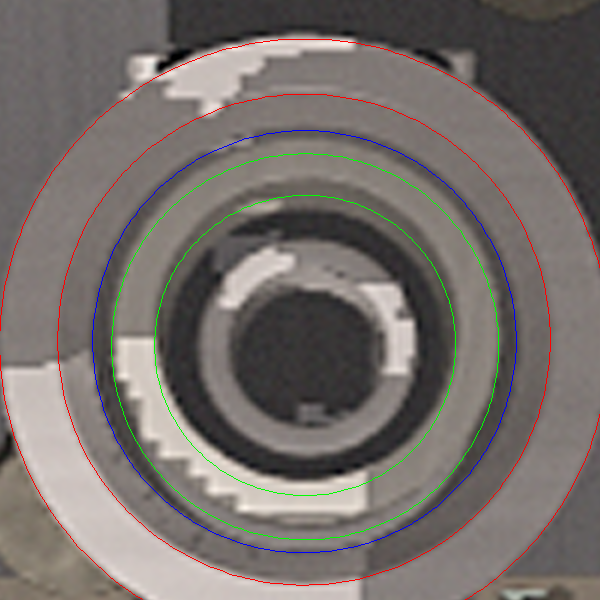

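Call:
{"api": "send_rows", "payload": {"increments": [0.1, -0.3, -0.2, 0, 0.3, -0.7, -0.2, 0, 0.5, -1.0, 0, 0, 0.6, -1.0, 0.2, 0], "claw": -1}}

```text
time: 22.9
eef_pos: [0.4941, -0.0787, 0.1516]
orientation: [-3.141, 0.002, 3.102]
ft_force: [-0.3, 0.8, -0.7]
width: 0.0853
```

Call:
{"api": "send_rows", "payload": {"increments": [0.1, -0.3, 0.1, 0, 0.15, -0.55, 0.3, 0, 0.15, -0.55, 0.3, 0, 0.15, -0.55, 0.3, 0, 0.15, -0.55, 0.3, 0]}}

```text
time: 23.4
eef_pos: [0.4786, -0.1302, 0.1221]
orientation: [-3.141, 0.001, 3.105]
ft_force: [-0.2, 0.1, 0.5]
width: 0.0854
```

Run:
```python
from h import *
np.set_printoptions(precision=4,suppress=True)
d=cams.get_image('wrist');np.savez('wc.npz',T=d['pose'],im=d['image']);im=d['image'][:,:,::-1]
print(r.sense()['eef_pos'],r.sense()['time'])
for t in ['cover_mid','cover']:
  for q in cams.landmark_of(d,t)[:1]:
    P=w(d,q['xyz']); print(t,round(q['p'],2),P,proj(d,P).round())
# circle fits: flange top r32 z.013, boss top r20 z.027, hole r13 z.027
from scipy.optimize import minimize
g=cv2.GaussianBlur(cv2.cvtColor(d['image'],cv2.COLOR_RGB2GRAY),(0,0),1).astype(np.float32)
K=d['camera_matrix'];Ti=np.linalg.inv(d['pose']);th=np.linspace(0,2*np.pi,200)
def pc(x,y,z,R):
    P=np.c_[x+R*np.cos(th),y+R*np.sin(th),0*th+z]; c=Ti[:3,:3]@P.T+Ti[:3,3:];u=K@c;return (u[:2]/u[2]).astype(np.float32)
def S(u):return cv2.remap(g,u[0][None],u[1][None],1)[0]
C=[(.013,.032),(.027,.02),(.027,.013)]
def f(p): return -sum(np.mean(np.minimum(abs(S(pc(p[0],p[1],z,R-.0008))-S(pc(p[0],p[1],z,R+.0008))),50)) for z,R in C)
best=min((minimize(f,[x,y],method='Nelder-Mead',options=dict(initial_simplex=[[x,y],[x+.002,y],[x,y+.002]])) for x in np.arange(.462,.482,.004) for y in np.arange(-.138,-.122,.004)),key=lambda q:q.fun)
print(best.x,best.fun)
im=cv2.resize(im,None,fx=4,fy=4,interpolation=2)
for z,R in C: cv2.polylines(im,[(pc(*best.x,z,R).T*4+2).astype(np.int32)],True,(0,255,0),1)
c=(pc(*best.x,.02,0)[:,0]*4).astype(int); cv2.imwrite('pics/cov.png',im[max(0,c[1]-250):c[1]+250,max(0,c[0]-300):c[0]+300])
```

```text
[ 0.4787 -0.1301  0.1221] 23.45
cover_mid 0.81 [ 0.4713 -0.1294  0.0124] [323. 182.]
cover 0.77 [ 0.4759 -0.1321 -0.0045] [320. 182.]
[ 0.4742 -0.1298] -109.12574768066406
```

View pics/cov.png

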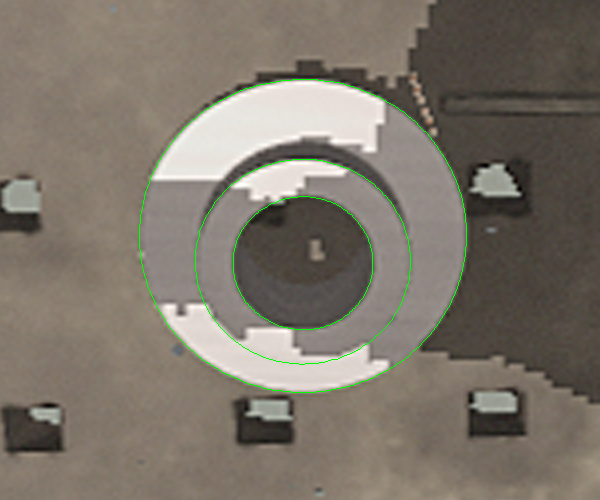

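Call:
{"api": "send_rows", "payload": {"increments": [0.03, 0, 0.2, 0, 0.067, 0.002, 0.5, 0, 0.067, 0.002, 0.8, 0, 0.067, 0.002, 0.95, 0, 0.067, 0.002, 0.95, 0, 0.067, 0.002, 0.95, 0]}}

```text
time: 24.15
eef_pos: [0.4721, -0.1301, 0.0274]
orientation: [-3.141, 0.001, 3.105]
ft_force: [-0.1, 0.3, -0.0]
width: 0.0851
```

```bash
python3 chk.py 23
```

```text
24.2 [ 0.4724 -0.1303  0.0279] [-0.8585 -0.1769  0.5542] [ 0.0097 -0.0486  0.0544]
```

View pics/w23.png

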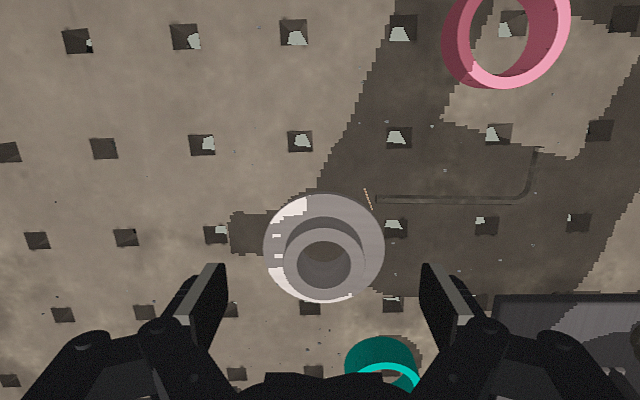

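Call:
{"api": "send_rows", "payload": {"increments": [0, 0.003, 0.05, 0, 0, 0.003, 0.097, 0, 0, 0.003, 0.097, 0]}}

```text
time: 24.55
eef_pos: [0.4713, -0.1297, 0.016]
orientation: [3.141, -0.001, 3.105]
ft_force: [-0.1, -0.1, 0.2]
width: 0.0854
```

Call:
{"api": "send_rows", "payload": {"increments": [0, 0, 0, 0, 0, 0, 0, 0, 0, 0, 0, 0, 0, 0, 0, 0, 0, 0, 0, 0, 0, 0, 0, 0, 0, 0, 0, 0], "claw": 1}}

```text
time: 25.25
eef_pos: [0.4718, -0.13, 0.0172]
orientation: [-3.141, 0.0, 3.105]
ft_force: [-2.5, 0.2, 6.5]
width: 0.0364
```

Call:
{"api": "send_rows", "payload": {"increments": [0, 0, -0.2, 0, 0, 0, -0.6, 0, 0, 0, -1, 0, 0, 0, -1, 0, 0, 0, -1, 0]}}

```text
time: 25.75
eef_pos: [0.4717, -0.1299, 0.1169]
orientation: [-3.141, 0.001, 3.105]
ft_force: [-0.6, -0.1, -2.1]
width: 0.0362
```

```bash
python3 chk.py 24
```

```text
25.8 [ 0.4712 -0.1297  0.1157] [-0.443  -0.4872 -2.7085] [-0.0118  0.062  -0.013 ]
```

View pics/w24.png

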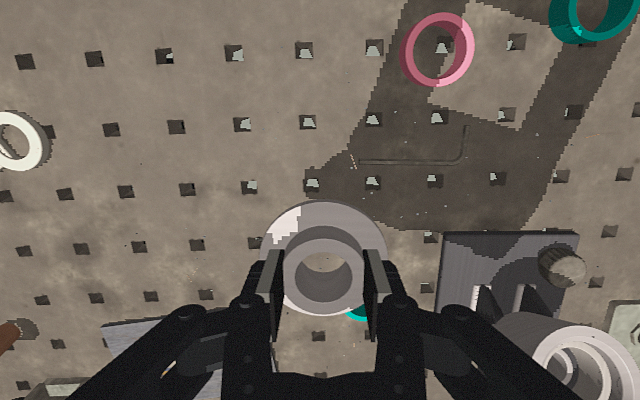

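Call:
{"api": "send_rows", "payload": {"increments": [0, 0, -0.3, 0, -0.1, 0.2, -0.6, 0, -0.3, 0.6, -0.8, 0, -0.6, 1.0, -0.8, 0, -0.8, 1.0, -0.8, 0]}}

```text
time: 26.35
eef_pos: [0.5563, -0.029, 0.1956]
orientation: [3.14, -0.001, 3.108]
ft_force: [-1.0, -0.9, -2.6]
width: 0.0366
```

Call:
{"api": "send_rows", "payload": {"increments": [-0.11, 0.3, 0, 0, -0.11, 0.55, 0, 0, -0.11, 0.55, 0.2, 0, -0.11, 0.55, 0.4, 0, -0.11, 0.55, 0.42, 0, -0.11, 0.55, 0.42, 0]}}

```text
time: 26.95
eef_pos: [0.5677, 0.0217, 0.1535]
orientation: [-3.142, -0.002, 3.105]
ft_force: [-0.4, 0.4, -1.6]
width: 0.0366
```

```bash
python3 chk.py 25
```

```text
27.0 [0.5681 0.0216 0.1546] [ 0.9792  0.0948 -0.4545] [ 0.041  -0.0239  0.0496]
```

View pics/c25.png

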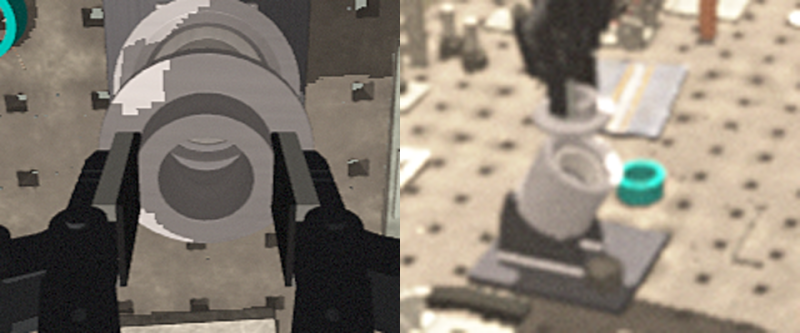

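Call:
{"api": "send_rows", "payload": {"increments": [0, 0.004, 0.06, 0, 0, 0.004, 0.11, 0, 0, 0.004, 0.14, 0, 0.008, 0.004, 0.16, 0, 0.02, 0.004, 0.18, 0, 0.032, 0.004, 0.2, 0, 0.042, 0.004, 0.22, 0, 0.042, 0.004, 0.22, 0]}}

```text
time: 27.85
eef_pos: [0.5648, 0.0221, 0.1351]
orientation: [-3.141, 0.003, 3.105]
ft_force: [-5.9, -1.2, 18.9]
width: 0.0362
```

```bash
python3 chk.py 26
```

```text
27.9 [0.5648 0.0221 0.1352] [-5.7968 -1.9274 18.5917] [-0.2233  0.5505 -0.0218]
```

View pics/c26.png

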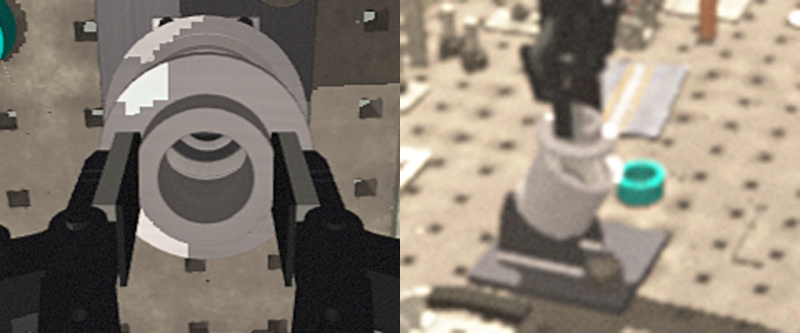

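Tilting as planned. Continue the press to flush.

Call:
{"api": "send_rows", "payload": {"increments": [0.01, 0, 0.02, 0, 0.02, 0, 0.035, 0, 0.03, 0, 0.05, 0, 0.038, 0, 0.065, 0, 0.045, 0, 0.08, 0, 0.045, 0, 0.08, 0]}}

```text
time: 28.55
eef_pos: [0.5603, 0.0221, 0.1269]
orientation: [-3.141, 0.003, 3.105]
ft_force: [-5.7, -2.3, 16.3]
width: 0.036
```

```bash
python3 chk.py 27
```

```text
28.6 [0.5603 0.0221 0.1269] [-6.279  -2.7005 17.4539] [-0.4654  0.4834 -0.0929]
```

View pics/c27.png

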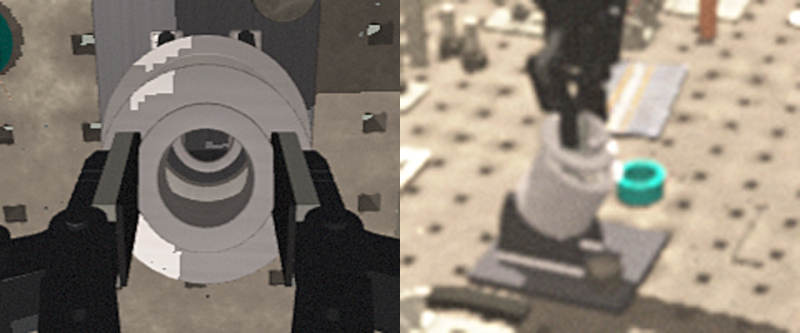

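Call:
{"api": "send_rows", "payload": {"increments": [0.02, 0, 0.005, 0, 0.04, 0, 0.012, 0, 0.06, 0, 0.02, 0, 0.078, 0, 0.028, 0, 0.078, 0, 0.028, 0]}}

```text
time: 29.15
eef_pos: [0.5513, 0.0228, 0.1213]
orientation: [-3.142, -0.001, 3.105]
ft_force: [0.4, 0.8, -2.2]
width: 0.0364
```

```bash
python3 chk.py 28
```

```text
29.2 [0.5515 0.0227 0.1215] [ 0.7516  0.2048 -2.0388] [ 0.0453  0.0174 -0.0501]
```

View pics/c28.png

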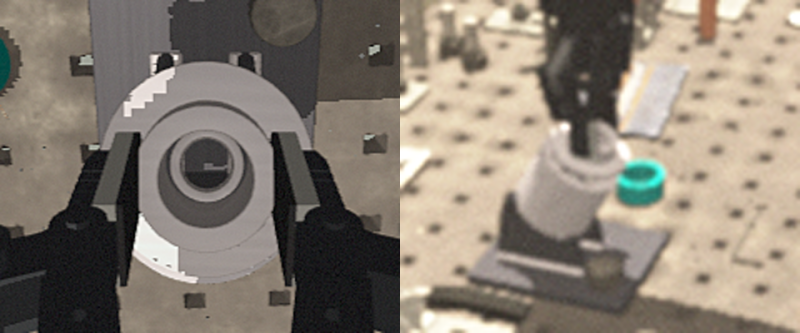

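Call:
{"api": "send_rows", "payload": {"increments": [-0.01, -0.006, 0.017, 0, -0.02, -0.006, 0.035, 0, -0.03, -0.006, 0.052, 0, -0.036, -0.006, 0.062, 0, -0.036, -0.006, 0.062, 0]}}

```text
time: 29.75
eef_pos: [0.5547, 0.022, 0.116]
orientation: [-3.142, -0.002, 3.105]
ft_force: [-13.1, 0.7, 10.2]
width: 0.0362
```

```bash
python3 chk.py 29
```

```text
29.8 [0.5547 0.022  0.116 ] [-12.9924  -0.1146   9.4551] [ 0.0031  1.8368 -0.0177]
```

View pics/c29.png

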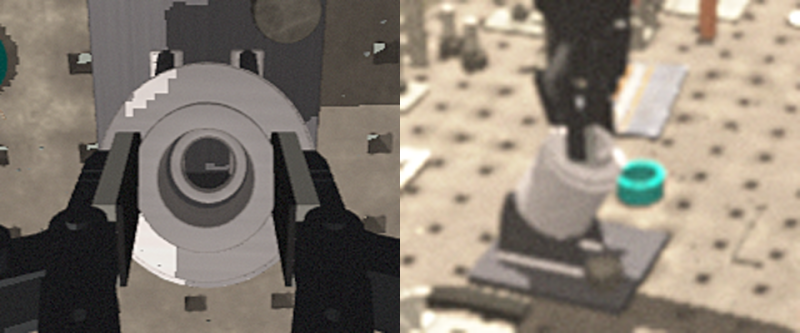

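Call:
{"api": "send_rows", "payload": {"increments": [0.01, 0, 0.0, 0, 0.02, 0, 0.005, 0, 0.02, 0, 0.012, 0, 0.02, 0, 0.02, 0, 0.02, 0, 0.02, 0]}}

```text
time: 30.35
eef_pos: [0.5538, 0.0221, 0.1152]
orientation: [3.142, 0.002, 3.105]
ft_force: [-6.8, 0.1, 14.0]
width: 0.0362
```

```bash
python3 chk.py 30
```

```text
30.4 [0.5539 0.0221 0.1152] [-7.3984 -1.0932 14.1943] [-0.016   0.7749 -0.0407]
```

View pics/c30.png

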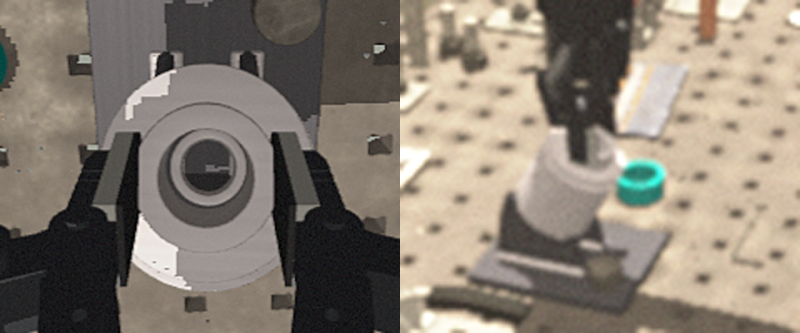

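```bash
python3 dep.py .0095 17.5 5|tail -1; python3 ringfit.py 20,13 5
python3 - <<'E'
import ringfit as f
import numpy as np
p=[-.0013,0,.019,0]
E
```

```text
mouth [ 0.5657  0.0223  0.1073 -0.0129] -36.49478530883789
xv [ 0.8659567  -0.00865986  0.5       ]
-65.2 [  1.7  -1.  -53.4] 16.7
-63.4 [  2.1  -0.8 -58.2] 5.1
-59.9 [ 0.6 -0.1 15.7] -9.2
-59.9 [ 0.6 -0.1 15.7] -9.2
-59.8 [ 0.6 -0.1 15.8] -9.3
-59.8 [ 0.6 -0.1 16.6] -11.0
```

View pics/rf5.png

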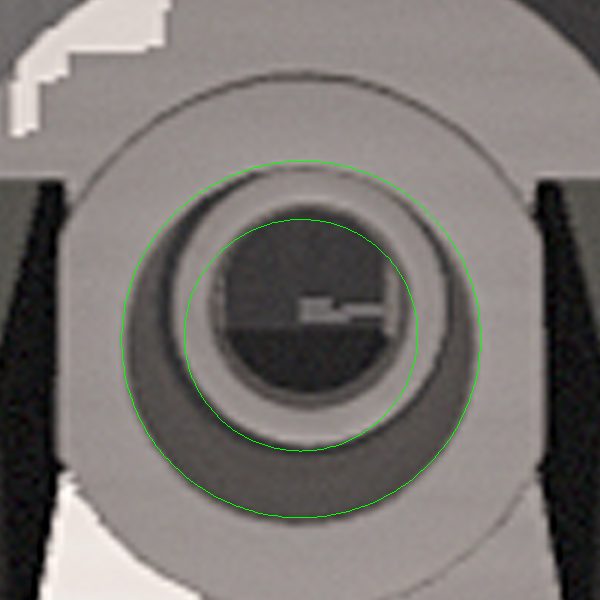

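```bash
cat > covfit.py <<'E'
import ringfit as f, numpy as np, cv2, sys
from scipy.optimize import minimize
# joint: hole r13 top, boss r20 top, flange r32 top (14 below)
def circs(p):
    a,b,h,t=p; nn=-np.sin(t)*f.xv+np.cos(t)*f.n; c=f.M+a*f.xv+b*f.yv+h*f.n; e=np.cos(t)*f.xv+np.sin(t)*f.n
    C=lambda dz,R:c+dz*nn+R*(np.cos(f.th)[:,None]*e+np.sin(f.th)[:,None]*f.yv)
    return C
L=[(0,.013),(0,.02),(-.014,.032)]
keep=abs(np.cos(f.th))>.75
def sc(p):
    C=circs(p); s=0
    for dz,R in L:
        m=keep if R>.015 else slice(None)
        s+=np.mean(np.minimum(abs(f.samp(f.pr(C(dz,R-.0007)[m]))-f.samp(f.pr(C(dz,R+.0007)[m]))),30))
    return -s
res=[]
for a in (-.003,0,.003):
  for h in (.014,.018,.022,.026):
    for t in (-.3,-.15,0,.15):
      x0=np.array([a,0,h,t]); q=minimize(sc,x0,method='Nelder-Mead',options=dict(initial_simplex=x0+np.vstack([np.zeros(4),np.diag([.001,.001,.002,.05])])))
      res.append((q.fun,q.x))
res.sort(key=lambda v:v[0])
for s,x in res[:5]: print(round(s,1),(x[:3]*1e3).round(1),np.degrees(x[3]).round(1))
C=circs(res[0][1]); im=cv2.resize(f.z['im'][:,:,::-1],None,fx=5,fy=5,interpolation=2)
for dz,R in L: cv2.polylines(im,[(f.pr(C(dz,R)).T*5+2).astype(np.int32)],True,(0,255,0),1)
c=(f.pr(f.M[None])[:,0]*5).astype(int); cv2.imwrite('pics/cf%s.png'%sys.argv[1],im[max(0,c[1]-300):c[1]+250,max(0,c[0]-300):c[0]+300])
E
python3 covfit.py 1
```

```text
-74.9 [-0.5  0.1 24.6] 0.2
-74.9 [-0.4  0.1 24.7] 0.2
-74.9 [-0.4  0.1 24.7] 0.1
-74.9 [-0.4  0.1 24.7] 0.2
-74.9 [-0.4  0.1 24.6] 0.1
```

View pics/cf1.png

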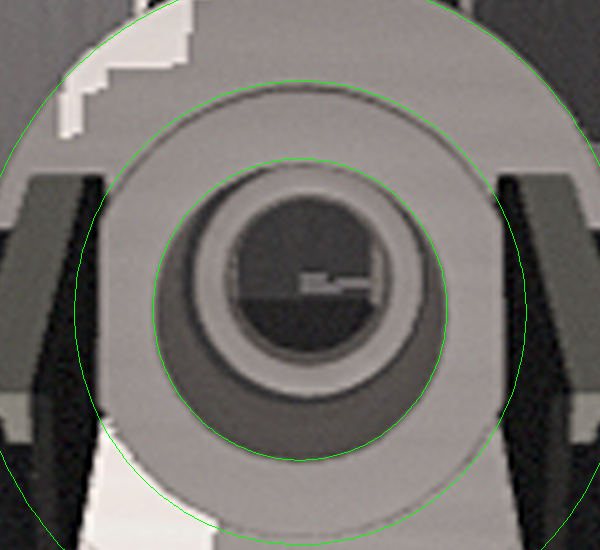

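Call:
{"api": "send_rows", "payload": {"increments": [-0.005, 0, 0.01, 0, -0.01, 0, 0.02, 0, -0.01, 0, 0.02, 0]}}

```text
time: 30.8
eef_pos: [0.5542, 0.0221, 0.1127]
orientation: [3.142, -0.0, 3.105]
ft_force: [-12.0, 0.2, 13.5]
width: 0.0362
```

```bash
python3 chk.py 31
python3 - <<'E'
from h import *
s=cams.get_image('side')['image'][180:260,250:330,::-1]
c=cams.get_image('scene')['image'][140:210,280:350,::-1]
cv2.imwrite('pics/ss.png',np.hstack([cv2.resize(s,(400,400),interpolation=2),cv2.resize(c,(400,400),interpolation=2)]))
E
```

```text
30.85 [0.5542 0.0221 0.1127] [-10.9619   1.102   13.0383] [ 0.0348  1.5081 -0.0652]
```

View pics/ss.png

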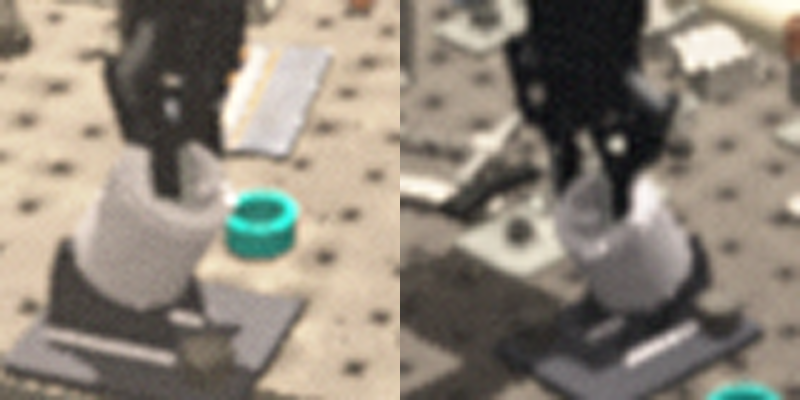

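Call:
{"api": "send_rows", "payload": {"increments": [0.01, 0, -0.01, 0, 0.01, 0, -0.01, 0]}}

```text
time: 31.2
eef_pos: [0.554, 0.0221, 0.1137]
orientation: [3.141, 0.002, 3.105]
ft_force: [-0.8, 0.5, 7.5]
width: 0.0364
```

Call:
{"api": "send_rows", "payload": {"increments": [0, 0, 0, 0, 0, 0, 0, 0, 0, 0, 0, 0, 0, 0, -0.02, 0, 0, 0, -0.1, 0, 0, 0, -0.3, 0, 0, 0, -0.6, 0, 0, 0, -0.6, 0], "claw": -1}}

```text
time: 32.0
eef_pos: [0.5547, 0.0221, 0.1774]
orientation: [3.141, 0.006, 3.105]
ft_force: [0.4, -0.1, 0.7]
width: 0.0855
```

```bash
python3 chk.py 32; python3 dep.py -.019 20 6|tail -1; python3 covfit.py 2
```

```text
32.05 [0.5541 0.0221 0.1752] [-0.619  -0.2226 -0.9214] [ 0.0007 -0.0401 -0.0431]
mouth [0.5654 0.0224 0.1068 0.003 ] -35.340118408203125
-61.7 [-0.7  0.4 28.2] 4.8
-61.7 [-0.7  0.4 28.2] 4.8
-61.7 [-0.7  0.4 28.2] 4.8
-61.7 [-0.7  0.4 28.2] 4.9
-61.7 [-0.7  0.4 28.1] 4.8
```

View pics/cf2.png

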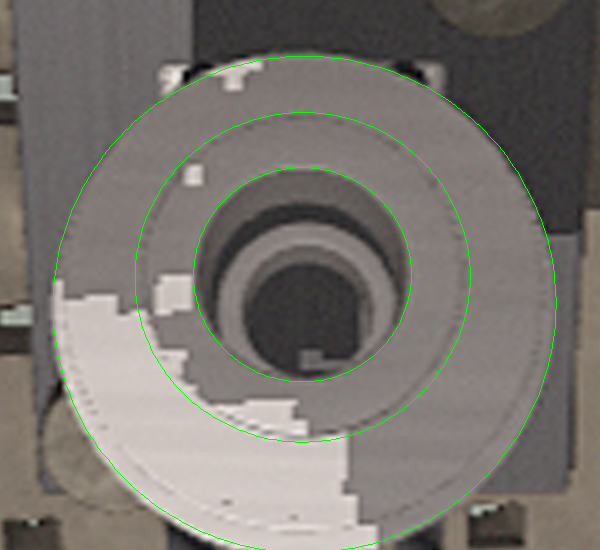

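View pics/c32.png

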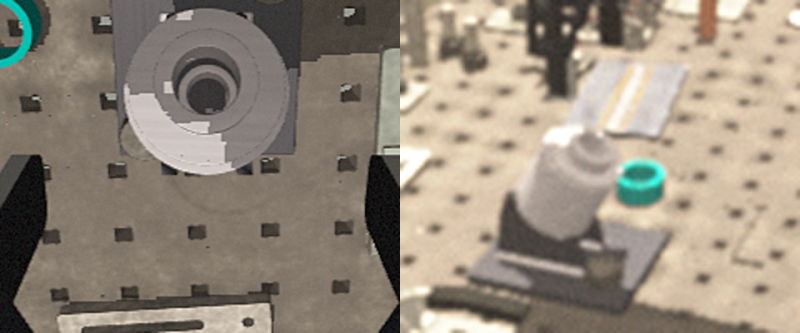

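```bash
cat > ov.py <<'E'
import ringfit as f, numpy as np, cv2, sys
im=cv2.resize(f.z['im'][:,:,::-1],None,fx=6,fy=6,interpolation=2)
g=cv2.cvtColor(im,cv2.COLOR_BGR2GRAY); 
im=cv2.cvtColor(cv2.createCLAHE(4,(8,8)).apply(g),cv2.COLOR_GRAY2BGR)
raw=im.copy()
a=float(sys.argv[2])/1e3;b=float(sys.argv[3])/1e3
for R,h,c in [(34,0,(0,0,255)),(32,5,(0,255,0)),(20,19,(0,255,0)),(13,19,(0,255,0))]:
    cv2.polylines(im,[(f.pr(f.circ([a*(R!=34),b*(R!=34),h/1e3,0],R/1e3)).T*6+3).astype(np.int32)],True,c,1)
c=(f.pr(f.M[None])[:,0]*6).astype(int); s=np.s_[max(0,c[1]-350):c[1]+320,max(0,c[0]-330):c[0]+330]
cv2.imwrite('pics/ov%s.png'%sys.argv[1],cv2.resize(np.hstack([im[s],raw[s]]),None,fx=.6,fy=.85))
cv2.imwrite('pics/ovr%s.png'%sys.argv[1],im[s][:600])
E
python3 ov.py 1 -1 0.3
```

```text
(no output)
```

View pics/ov1.png

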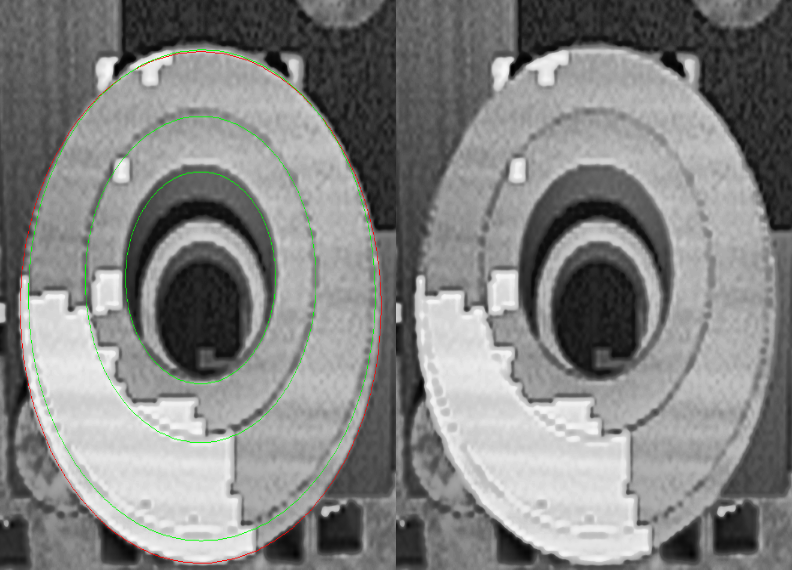

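Call:
{"api": "send_rows", "payload": {"increments": [0.0, 0, -0.05, 0, 0.0, 0, -0.05, 0, 0.0, 0, -0.05, 0, 0, 0, -0.05, 0, 0.0, 0, -0.05, 0, 0, 0, 0, 0, 0, 0, 0, 0, 0, 0, 0, 0]}}

```text
time: 32.95
eef_pos: [0.5532, 0.0221, 0.1723]
orientation: [-3.142, -0.0, 3.105]
ft_force: [0.2, 0.4, 0.1]
width: 0.0856
```

```bash
python3 chk.py 33; python3 dep.py -.019 20 7|tail -1; python3 ov.py 2 -1.5 0.3
python3 - <<'E'
from h import *
snap('scene','sc9');snap('side','si9')
a=cv2.imread('pics/sc9.png');b=cv2.imread('pics/si9.png')
cv2.imwrite('pics/fin.png',np.hstack([cv2.resize(a[140:290,230:440],(400,286),interpolation=2),cv2.resize(b[150:350,240:400],(400,500),interpolation=2)[:286]]))
E
```

```text
33.0 [0.5532 0.0221 0.1725] [-0.0225 -0.034   0.8461] [0.0093 0.0054 0.0164]
mouth [0.5655 0.0224 0.1071 0.0012] -34.798728942871094
```

View pics/ov2.png

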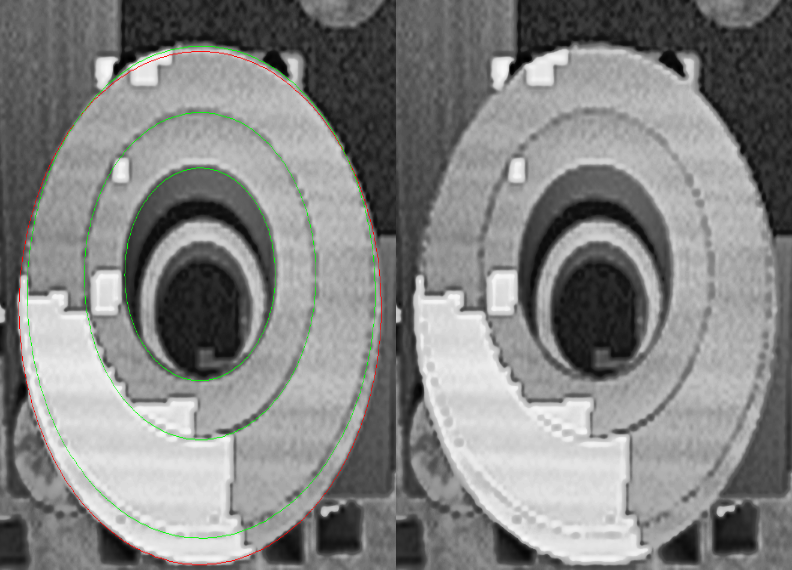

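View pics/fin.png

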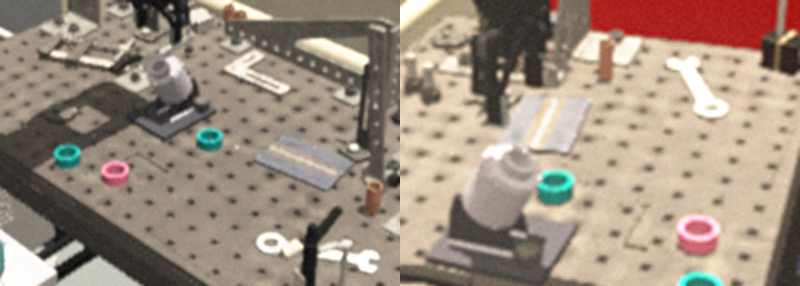

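```bash
python3 -c "
from bench import r
print(r.sign_off())"
```

```text
the job is handed in; nothing more can be done
None
```

The bearing stack is built up in the order asked and handed in at about 33 s. The bearing went in first, then the plain grey distance ring, then the end cover. I did not touch the stop disc, hex key, spanner or the pink and turquoise rings.

The tool cannot tilt, so I gripped each part near its top and pressed its lower edge on the raised side of the hub face. That turned the part about 30° between the pads. I then moved it over the bore, inserted it and let go.

My last checks, from the wrist camera:
- **Bearing:** its size and position match a bearing top 30.5 mm below the mouth, which is seated on the shoulder. It rests against the low side of the bore, within the clearance.
- **Distance ring:** the fitted top is 9.5 mm below the mouth, which is the seated depth. That fit also gave about 6° of tilt, but this viewing angle measures tilt poorly, and at that depth I take the ring as seated.
- **End cover:** the outlines drawn for a seated cover (boss top 19 mm and flange top 5 mm above the hub face, no tilt) lie on its edges. It sits about 1.5 mm to the low side and looked the same one second later. The free fit (28 mm, 4.8° tilt) disagreed because it had locked onto the hub's rim, so I used the overlay instead.

Two things did not go cleanly:
- **Slow ring:** just after release the ring still stood proud of the mouth. I lowered the shut fingers towards it but felt no contact, and it was fully down at the next clear look.
- **Cover snag:** the cover caught briefly on the lead-in (about 13 N), and I freed it with a shift of about 1–2 mm.

The highest force I saw was about 20 N. The gripper was open, about 50 mm clear of the cover, at hand-in.

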